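# Nest the square parts tins

## Robot

A 7-joint arm with a two-finger parallel gripper is mounted at the origin on the work surface; the furniture and walls round the work are solid. World frame = base frame: x ahead of the robot, y to its left, z up, the work surface at z = 0. Lengths are in mm, angles in rad, forces in N, time in s.
With the tool pointing down it reaches from about 425 to 975 mm from the base axis. Payload 16.7 kg.
Tool frame: the origin (TCP) lies midway between the tips of the shut fingers; the grasp point (between the pads) lies 19 mm behind it (ctrl.grasp_offset is the distance from the TCP to the grasp point, in mm); y points along the fingers, x is the direction in which the jaws open and shut, and the axes are right-handed (so a half turn about y gives the same grasp; the last joint's range is limited). The gripper opens to 85 mm and grips with 20 to 120 N. Pads are 22 mm wide; open, the fingers measure 114 mm over their backs; the gripper's body (76 mm by 85 mm) begins 54 mm behind the grasp point. The pads swing forward as they close: fully open they stand 13 mm farther back than shut.
Start: joints at [-1.369, 0.426, 0.074, 1.606, -0.034, 1.111, -0.067], TCP at [232.6, 633.619, 231.302] pointing down, gripper open.
Joint ranges: [-2.85, 2.85], [-0.5, 2.14], [-1.23, 1.37], [0.21, 2.46], [-1.02, 4.16], [0.16, 2.05], [-2.73, 2.73]. Speed limits (rad/s): [1.89, 1.89, 2.39, 2.39, 3.01, 3.01, 3.01].

## Interface

Orientations are given as a unit quaternion [x, y, z, w].
In Python, from bench import ctrl, cams, workorder gives the robot as it stands. The module is installed in compiled form; this text tells all that it offers.
- The arm moves only by the shell command python3 -m crank 'ROWS' [FORCE]. ROWS is text: rows parted by semicolons, each of 7 numbers parted by spaces: the opening, from 0 (shut) to 1 (fully open), then the shift along the tool's x, y, z in cm, then the turn, a rotation vector about the tool's x, y, z in degrees. In form: jaw x y z rx ry rz; .... A call has 1 to 8 rows; each row shifts and turns the commanded pose from where the row before left it, along the tool's axes as they then stand; what a row does not reach is not made up. A row lasts 1/12 s, in which the tool goes at most 41.7 mm and 7.16 degrees, less where a joint would pass 70% of its speed; a pose out of reach is approached as far as the arm can. A call with a gripper value outside its range is refused whole. The fingers move at their own pace and stop on an object; FORCE is the grip in N (left out, the last holds). Time passes only in rows, so rows that do not move let the fingers close. It gives the time, the measured TCP pose, the force and the opening at its end, in the units of the state.
- ctrl.state(): the state, without advancing time (a new reading comes with each control period).
- cams.capture(name): name is "scene" or "top"; returns the picture (400x640x3 uint8, red, green, blue); there is no depth.
- cams.camera_info(name): a dict with "vertical_fov" (degrees; the focal length in pixels is half the picture's height over the tangent of half this angle, whatever the lens; pixels are square), "cx", "cy" (the principal point, pixels), "R" (3x3) and "t" (3): a world point X has camera coordinates R X + t. Camera axes: x right, y down, z forward; pixel columns grow to the right and rows downward; lengths in mm; the calibration is good to about 2 mm. A picture is of the moment at which its call begins. camera_info takes no time and is no camera call.
- workorder.close_job(): hands the job in, once; it reports no verdict.
The state is a dict: "t": time; "qpos": joint angles; "joint_vel": joint speeds; "tau": joint torques, N m; "ee_pos": TCP position; "orientation": TCP orientation; "force": force on the tool from outside, world axes, zero at the start; "moment": the same for the moment, N m; "opening": finger opening in mm.
Only numpy, scipy, OpenCV 4.12 (cv2) and the standard library are available. Lean on these libraries where they do the work, as an engineer would, in place of code of your own. Each camera call takes 0.05 s, during which the arm holds its last target.

## Task

Pack away the three square steel tins. The small one has tipped over in the tool tray: stand it upright, mouth up, on the tray or the bench and let go of it; then nest the tins in size order where the large tin stands, with the middle tin fully down inside the large one and the small one fully down inside the middle one, all mouth up. Do not disturb the round tin of washers.

Things in the scene. Friction and masses are not known exactly. Their poses are not given: they have to be found in the camera images.
- large_tin_mid (a point): centre of the large open square tin of plain steel sheet, 80 x 80 mm and 52 mm high, standing mouth up; inside 74 x 74 mm, walls and floor 3 mm thick. The point is half-way up (26 mm above its underside); z is its axis towards the mouth, x and y are square to its sides.
- middle_tin_mid (a point): centre of the middle open square steel tin, 68 x 68 mm, 74 mm high, mouth up; inside 62 x 62 mm, walls and floor 3 mm. The point is half-way up (37 mm); z points to the mouth, x and y are square to its sides. Fully down in the large tin it stands 25 mm proud of that rim, point 14 mm above that tin's point. 3 mm play each side, as for the small tin.
- small_tin_mid (a point): centre of the small open square steel tin, 56 x 56 x 96 mm, walls and floor 3 mm, lying on a side in the tool tray at the start. The point is 48 mm from its underside, half-way along. Its own x axis runs along the tin to its MOUTH (level at the start, must end up); y and z are square to its sides. Fully down in the middle tin: 25 mm proud of that rim, point 14 mm above that tin's point.
- washer_tin_mid (a point): a bystander: shallow round tin of washers and nuts, 86 mm across, 42 mm high, standing on the bench; the point is half-way up. Leave it alone.
- tool_tray: low open steel tray that always stays put on the bench, 240 x 340 mm; origin at the centre of its underside. Its long side (340 mm, its y) runs roughly away from the robot. Its floor is 2 mm and its rim 26 mm above the bench. A pair of pliers lies in its near half.
Not all that is in view belongs to the job. What is shaped like the part that bears small_tin_mid but blue or purple is not meant.

How it is judged (in metres and radians):
On the way:
1. the small tin stands upright, mouth up, on the tray or the bench, clear of the other two tins, and the fingers have let go of it (angle between small_tin_mid's own x axis and vertical below 0.1 rad and height (world z) of small_tin_mid below 0.06 m and horizontal distance between small_tin_mid and middle_tin_mid above 0.05 m and horizontal distance between small_tin_mid and large_tin_mid above 0.05 m and contact force between the fingers and small_tin below 0.1 N), for 0.2 s.
At the end, for the whole second after the job is handed in: The large tin stands upright within 50 mm of where it stood; the middle tin is mouth up in it and the small tin mouth up in the middle tin, each down on the floor of the next to within 3.5 mm, centred within 10 mm and upright within 0.1 rad (angle between large_tin_mid's own z axis and vertical below 0.08 rad and height (world z) of large_tin_mid below 0.034 m and distance of large_tin_mid from where it was at the start of the episode below 0.05 m and z of middle_tin_mid in the frame of large_tin_mid below 0.0175 m and horizontal distance between middle_tin_mid and large_tin_mid below 0.01 m and angle between middle_tin_mid's own z axis and vertical below 0.1 rad and z of small_tin_mid in the frame of middle_tin_mid below 0.0175 m and horizontal distance between small_tin_mid and middle_tin_mid below 0.01 m and angle between small_tin_mid's own x axis and vertical below 0.1 rad); the robot touches nothing.
It fails at once if the round tin of washers is shifted by more than 30 mm (distance of washer_tin_mid from where it was at the start of the episode above 0.03 m).
It also fails if it takes over 72 s, if anything falls off the work surface, if the arm or the gripper's body presses on something with over 40 N, if the wrist force passes 120 N, or if a joint passes its speed limit or range.

## Working session

There is one attempt and no reset: what is moved stays moved. The work goes in short steps, Python scripts to look and compute and a shell command to move; the robot and the scene stay as the last step left them, time stands still between calls to the robot, and variables do not carry over. Pictures are saved under pics/ and viewed, and the job is handed in when it is done.

```bash
mkdir -p pics; ls; python3 - <<'E'
from bench import ctrl,cams
import cv2
for n in("scene","top"):
    im=cams.capture(n); cv2.imwrite(f"pics/{n}0.png",im[:,:,::-1]); i=cams.camera_info(n); print(n,i)
s=ctrl.state(); print(s, ctrl.grasp_offset)
E
```

```text
pics
scene {'vertical_fov': 54.99276816417766, 'cx': 325.1241260278727, 'cy': 196.10364727642926, 'R': array([[ 0.77485233, -0.63212382,  0.00483114],
       [-0.37746919, -0.46880209, -0.79858726],
       [ 0.50707088,  0.61696359, -0.60185966]]), 't': array([-294.40597914,  261.03845365,  933.53458752])}
top {'vertical_fov': 52.731173607195004, 'cx': 315.6733534924726, 'cy': 202.33410267574686, 'R': array([[ 0.00809794, -0.99995362, -0.00521358],
       [-0.9923061 , -0.00739164, -0.1235879 ],
       [ 0.12354363,  0.00617428, -0.99231993]]), 't': array([ 108.00148074,  505.93882742, 1585.99327151])}
{'t': 0.1, 'qpos': array([-1.3685019 ,  0.42665391,  0.07384382,  1.60657284, -0.03408776,
        1.11084985, -0.0671185 ]), 'joint_vel': array([-1.89886902e-04, -1.04829646e-03, -1.36756477e-04, -5.40551272e-04,
        3.83060621e-04, -2.78710065e-05, -8.46118152e-04]), 'tau': array([ 8.27657495e-03, -9.51533890e+01,  3.77182961e+00, -4.64395809e+01,
        1.97255902e-02,  6.64874780e-03,  1.96950680e-05]), 'ee_pos': array([232.48023077, 633.27395017, 230.67758067]), 'orientation': array([ 0.58006214,  0.40444283, -0.40511378, -0.57951422]), 'force': array([ 0.0295331 , -0.32187174, -0.15893139]), 'moment': array([-0.01094544, -0.02996885, -0.04352293]), 'opening': 85.22583744034117} 18.700000000000003
```

View pics/scene0.png

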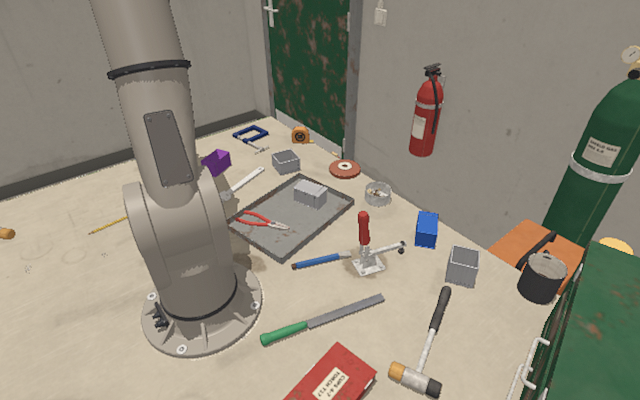

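View pics/top0.png

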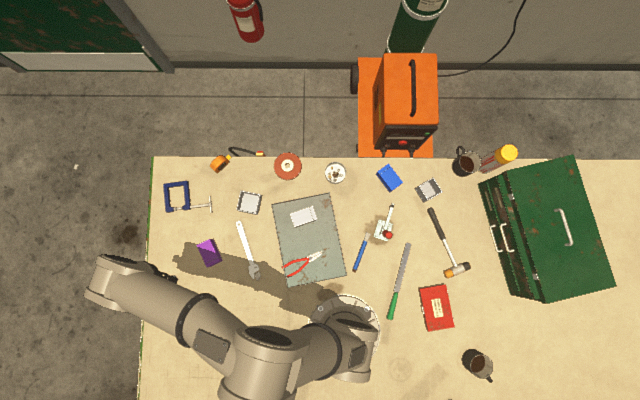

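The top view shows three plain steel pieces: a square tin at (249,202), a second square tin at (428,188), and one lying in the tray at (303,216). The blue (389,178) and purple (208,252) boxes are decoys. The small tin is the plain steel one in the tray. I'll enlarge these to confirm.

```bash
cat > h.py <<'E'
import numpy as np, cv2
from bench import ctrl,cams
from scipy.spatial.transform import Rotation as Rn
def K(n):
    i=cams.camera_info(n); f=200/np.tan(np.radians(i['vertical_fov']/2)); return i,f
def ray(n,u,v,z):
    i,f=K(n); R=np.array(i['R']);t=np.array(i['t'])
    d=R.T@np.array([(u-i['cx'])/f,(v-i['cy'])/f,1]); c=-R.T@t
    return c+d*(z-c[2])/d[2]
def proj(n,X):
    i,f=K(n); c=np.array(i['R'])@np.array(X,float)+i['t']; return np.array([f*c[0]/c[2]+i['cx'],f*c[1]/c[2]+i['cy']])
def crop(im,x,y,w,h,s): return cv2.resize(im[y:y+h,x:x+w],None,fx=s,fy=s,interpolation=cv2.INTER_CUBIC)
E
python3 - <<'E'
import cv2,numpy as np
from h import crop
t=cv2.imread('pics/top0.png'); s=cv2.imread('pics/scene0.png')
a=np.hstack([crop(t,230,182,40,40,6),crop(t,283,196,40,40,6),crop(t,408,168,40,40,6)])
b=np.hstack([crop(s,265,140,44,40,5.5)[:220,:240],crop(s,288,172,44,40,5.5)[:220,:240],crop(s,440,240,44,50,5.5)[:220,:240]])
cv2.imwrite('pics/crops0.png',np.vstack([a,b]))
E
```

```text
(no output)
```

View pics/crops0.png

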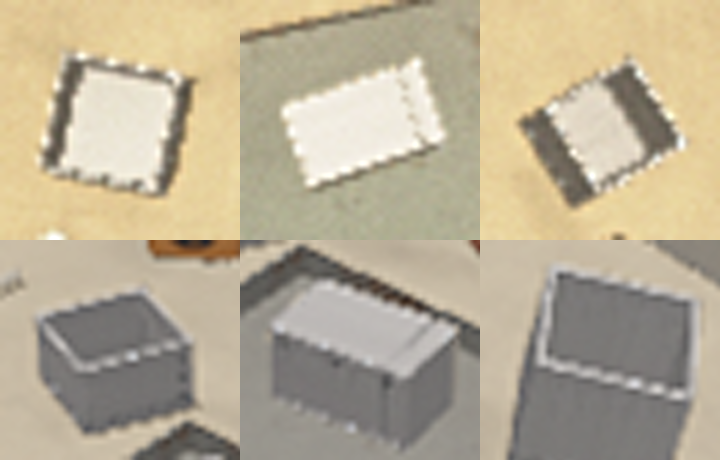

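```bash
python3 - <<'E'
import cv2,numpy as np
from h import *
s=cv2.imread('pics/scene0.png');t=cv2.imread('pics/top0.png')
cv2.imwrite('pics/sm0.png',np.hstack([crop(s,290,174,40,40,10),crop(t,283,196,40,40,10)]))
E
```

```text
(no output)
```

View pics/sm0.png

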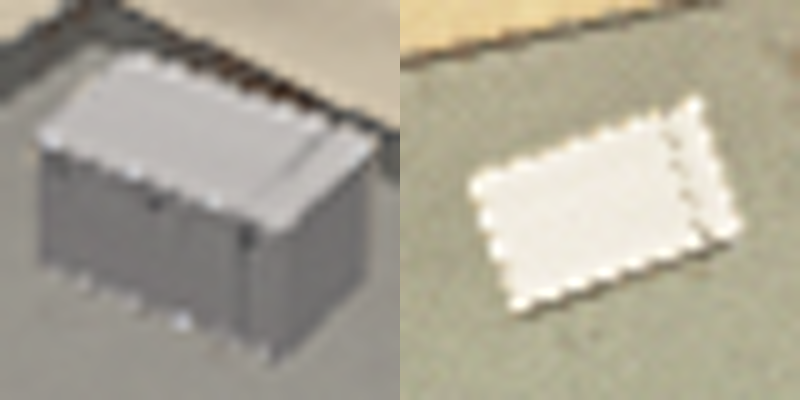

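```bash
python3 - <<'E'
import cv2,numpy as np
from h import *
s=cv2.imread('pics/scene0.png')
def en(c,lo=85,hi=150): return np.clip((c.astype(float)-lo)/(hi-lo)*255,0,255).astype(np.uint8)
a=cv2.resize(s[174:214,290:330],None,fx=10,fy=10,interpolation=cv2.INTER_NEAREST)
b=cv2.resize(s[242:292,440:490],None,fx=8,fy=8,interpolation=cv2.INTER_NEAREST)
cv2.imwrite('pics/en0.png',np.hstack([en(a),en(b)]))
g=cv2.cvtColor(s,cv2.COLOR_BGR2GRAY); print(g[188:212,310:330])
E
```

```text
[[186 186 187 187 188 187 188 189 190 188 168 155 181 191 190 200 202 155
   90  95]
 [185 185 186 185 186 186 188 189 187 173 162 179 191 190 195 200 173 111
   92  96]
 [185 183 183 184 185 185 185 185 172 161 178 190 191 193 194 168 106 122
   91  95]
 [185 185 185 185 184 183 183 178 170 175 189 190 191 183 149 100 119 129
  108  97]
 [189 187 186 186 185 183 178 179 184 186 189 192 181 142 103 108 120 139
  141 124]
 [186 200 190 190 187 179 180 186 186 188 187 172 140 103 110 111 119 142
  152 149]
 [156 193 179 179 182 186 189 187 189 189 167 123 105 110 112 110 121 141
  150 148]
 [114 121 132 140 158 178 186 194 194 174 121 108 111 112 111 110 120 141
  149 146]
 [119 116 114 113 102 121 165 185 175 139 106 111 113 112 113 110 121 141
  148 146]
 [121 121 121 108  78 102 132 136 120 108 109 111 113 112 113 111 120 142
  148 145]
 [118 120 122 110  82 102 121 116 115 111 111 111 113 113 112 112 122 142
  148 146]
 [120 119 122 112 104 124 120 119 117 111 112 113 113 113 111 112 121 144
  147 145]
 [118 119 122 113 107 120 119 121 118 111 112 112 112 114 113 111 124 146
  149 
[... 240 characters left out ...]
 148 146
  145 144]
 [118 119 119 115 111 120 120 119 116 113 113 111 112 120 137 149 145 145
  147 145]
 [116 117 120 114 111 119 120 118 115 112 112 109 120 144 151 146 146 147
  146 147]
 [120 125 126 112 109 120 119 119 116 111 110 115 137 151 148 147 148 146
  146 146]
 [141 141 135 128 115 118 119 119 115 109 115 138 153 149 150 148 147 147
  149 148]
 [150 140 139 150 133 131 137 114 112 116 139 153 150 147 150 150 149 147
  148 150]
 [145 142 145 150 146 150 154 115 129 139 153 151 147 148 148 150 149 147
  147 147]
 [148 146 146 148 151 154 144 134 151 153 150 150 148 149 150 149 147 145
  146 147]
 [149 151 149 150 149 151 152 152 151 150 149 149 151 150 149 148 147 146
  147 146]]
```

View pics/en0.png

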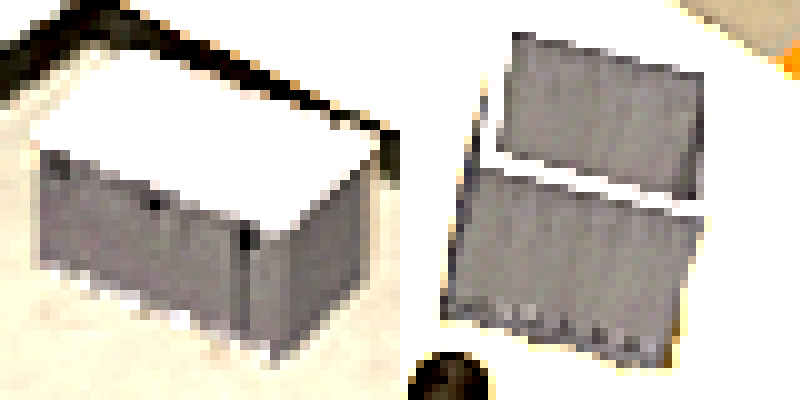

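The tray piece is plain steel and its right-hand end, facing the scene camera, is a uniform closed face. So the groove marks the base, and the mouth is at the left end (+y). In the top view (249,202) is the low wide tin, i.e. the large one, and (428,188) is the tall one, i.e. the middle one. Next I'll measure them.

```bash
cat > meas.py <<'E'
from h import *
def mask(im,box,satmax,vmin=0):
    x,y,w,h=box; c=crop(im,x,y,w,h,8); hsv=cv2.cvtColor(c,cv2.COLOR_BGR2HSV)
    m=((hsv[...,1]<satmax)&(hsv[...,2]>vmin)).astype(np.uint8)*255
    m=cv2.morphologyEx(m,cv2.MORPH_CLOSE,np.ones((9,9)));m=cv2.morphologyEx(m,cv2.MORPH_OPEN,np.ones((17,17)))
    cs=cv2.findContours(m,0,2)[0]; k=max(cs,key=cv2.contourArea)
    return c,k,m
def topx(k,box,n,z):  # contour -> world pts on plane
    u=(k[:,0,0]+.5)/8-.5+box[0]; v=(k[:,0,1]+.5)/8-.5+box[1]
    return np.array([ray(n,a,b,z) for a,b in zip(u,v)])
E
python3 - <<'E'
from meas import *
t=cv2.imread('pics/top0.png'); out=[]
for nm,box,sat,vm,z in [('large',(230,182,40,40),60,0,52),('mid',(408,168,40,40),60,0,74),('small',(283,196,40,40),30,200,58)]:
    c,k,m=mask(t,box,sat,vm); P=topx(k,box,'top',z)[:,:2].astype(np.float32)
    r=cv2.minAreaRect(P); print(nm,r); 
    rp=cv2.minAreaRect(k);cv2.drawContours(c,[cv2.boxPoints(rp).astype(int)],0,(0,0,255),1); cv2.drawContours(c,[k],0,(0,200,0),1); out.append(cv2.resize(c,(260,260)))
    print(cv2.boxPoints(rp)/8+box[:2])
cv2.imwrite('pics/m0.png',np.hstack(out))
E
```

```text
large ((502.2662048339844, 378.25555419921875), (88.73167419433594, 83.30684661865234), 78.86390686035156)
[[235.89277363 210.4375515 ]
 [240.06710911 189.89982033]
 [261.8882103  194.33500481]
 [257.71387482 214.87273407]]
mid ((553.084716796875, -329.24560546875), (71.176025390625, 89.15205383300781), 30.818605422973633)
[[414.50063705 188.00888062]
 [433.94543076 176.48603916]
 [443.28147125 192.24060822]
 [423.83667755 203.76345062]]
small ((447.08624267578125, 161.3470916748047), (56.046905517578125, 96.14469909667969), 19.885013580322266)
[[289.44619465 213.8921833 ]
 [312.56724358 205.75097084]
 [317.2861824  219.15275383]
 [294.16513252 227.29396629]]
```

View pics/m0.png

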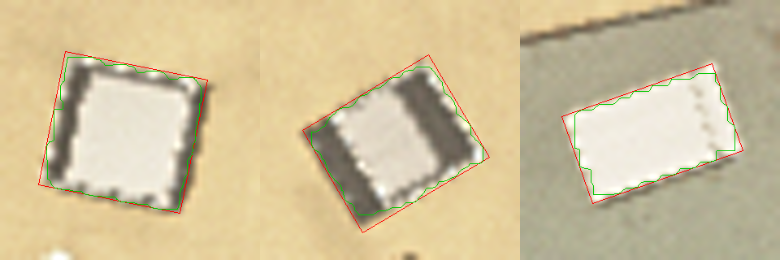

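```bash
cat > fit.py <<'E'
from meas import *
t=cv2.imread('pics/top0.png'); s=cv2.imread('pics/scene0.png')
def fin(c,ang,half,zs,name):
    th=np.radians(ang); X=np.array([np.cos(th),np.sin(th)]);Y=np.array([-X[1],X[0]])
    out=[]
    for z in zs: out.append([np.r_[np.array(c)+a*half[0]*X+b*half[1]*Y,z] for a,b in((1,1),(1,-1),(-1,-1),(-1,1))])
    return np.array(out)
def draw(im,n,P,box,sc=8):
    x,y,w,h=box; c=crop(im,x,y,w,h,sc)
    for L,col in zip(P,((0,0,255),(255,0,0))):
        q=np.array([((proj(n,p)-[x,y]+.5)*sc) for p in L]).astype(int); cv2.polylines(c,[q],True,col,1)
    return c
E
python3 - <<'E'
from fit import *
res={}
for nm,box,h,ang0,z,sg in [('large',(230,182,40,40),40,78.864-90,52,1),('mid',(408,168,40,40),34,30.819,74,-1)]:
    c,k,m=mask(t,box,60); P=topx(k,box,'top',z)[:,:2]
    th=np.radians(ang0); X=np.array([np.cos(th),np.sin(th)]);Y=np.array([-X[1],X[0]])
    a=P@X;b=P@Y; print(nm,a.min(),a.max(),b.min(),b.max())
    ca=(a.min()+a.max())/2
    cb=b.max()-h if sg>0 else b.min()+h
    C=ca*X+cb*Y; print(nm,C,ang0); res[nm]=(C,ang0,h)
S=((447.09,161.35),19.885)
o=[];q=[]
for nm,zs,bt,bs in [('large',(52,0),(230,182,40,40),(262,138,45,45)),('mid',(74,0),(408,168,40,40),(440,240,45,50))]:
    C,a,h=res[nm]; P=fin(C,a,(h,h),zs,nm); o.append(cv2.resize(draw(t,'top',P,bt),(260,260)));q.append(cv2.resize(draw(s,'scene',P,bs),(260,290)))
P=fin(S[0],S[1],(28,48),(58,2),'s'); o.append(cv2.resize(draw(t,'top',P,(283,196,40,40)),(260,260)));q.append(cv2.resize(draw(s,'scene',P,(288,172,45,45)),(260,290)))
cv2.imwrite('pics/f0.png',np.vstack([np.hstack(o),np.hstack(q)]))
E
```

```text
large 378.10015117290425 461.40707129144056 423.77471765820655 512.5063891569197
large [503.1094544  382.53922522] -11.135999999999996
mid 270.71378855496556 341.8901027861726 -610.6893503350584 -521.5372810832472
mid [ 558.50297933 -338.32811115] 30.819
```

View pics/f0.png

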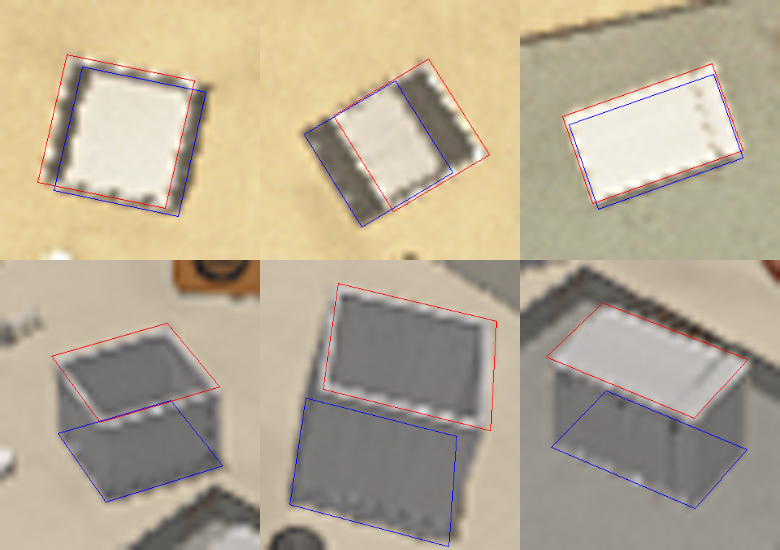

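```bash
cat >> h.py <<'E'
def plan(target_R,target_p):
    """rotvec(deg, tool axes) and shift (cm, current tool axes) from measured state to target"""
    s=ctrl.state(); R=Rn.from_quat(s['orientation']); d=R.inv().apply(np.array(target_p)-s['ee_pos'])/10
    rv=np.degrees((R.inv()*target_R).as_rotvec())
    print('t',round(s['t'],2),'pos',s['ee_pos'].round(1),'open',round(s['opening'],1),'F',s['force'].round(1))
    print('shift cm',d.round(2),'rotvec deg',rv.round(1),'ang',np.linalg.norm(rv).round(1)); return d,rv
def Rxy(x,y):
    x=np.array(x,float);y=np.array(y,float);x/=np.linalg.norm(x);y/=np.linalg.norm(y);return Rn.from_matrix(np.c_[x,y,np.cross(x,y)])
E
python3 - <<'E'
from h import *
s=ctrl.state(); print(Rn.from_quat(s['orientation']).as_matrix().round(3))
th=np.radians(19.885); n=np.array([np.cos(th),np.sin(th),0]); m=np.array([-n[1],n[0],0]); z=np.array([0,0,1.])
for phi in(40,45):
  p=np.radians(phi)
  a=-z*np.cos(p)-m*np.sin(p)
  for sg in(1,-1):
    R=Rxy(sg*n,a); 
    g=np.array([447.1,161.3,32])+13*m
    tcp=g+(18.7-4)*a
    print(phi,sg,'tcp',tcp.round(1)); plan(R,tcp-120*a)
    a2=m*np.cos(p)-z*np.sin(p); R2=Rxy(sg*n,a2); print('between',np.degrees((R.inv()*R2).as_rotvec()).round(1))
i,f=K('top');print(-i['R'].T@i['t'])
for u,v in((273,203),(330,194),(347,275),(287,288)): print(ray('top',u,v,26).round(0))
for nm,uv in(('clamp',(385,232)),('handle',(390,208)),('washer',(335,173)),('blue',(389,178))): print(nm,ray('top',*uv,40).round(0))
E
```

```text
[[ 0.345 -0.    -0.939]
 [ 0.939 -0.001  0.345]
 [-0.001 -1.    -0.   ]]
40 1 tcp [445.9 164.6  20.7]
t 0.1 pos [232.5 633.3 230.7] open 85.2 F [ 0.  -0.3 -0.2]
shift cm [-30.72  11.84 -31.22] rotvec deg [-37.4  47.9  17.4] ang 63.2
between [90. -0.  0.]
40 -1 tcp [445.9 164.6  20.7]
t 0.1 pos [232.5 633.3 230.7] open 85.2 F [ 0.  -0.3 -0.2]
shift cm [-30.72  11.84 -31.22] rotvec deg [  20.9 -123.7   45. ] ang 133.2
between [-90.  -0.   0.]
45 1 tcp [446.2 163.8  21.6]
t 0.1 pos [232.5 633.3 230.7] open 85.2 F [ 0.  -0.3 -0.2]
shift cm [-30.2   12.46 -30.78] rotvec deg [-42.   47.3  19.5] ang 66.2
between [90. -0. -0.]
45 -1 tcp [446.2 163.8  21.6]
t 0.1 pos [232.5 633.3 230.7] open 85.2 F [ 0.  -0.3 -0.2]
shift cm [-30.2   12.46 -30.78] rotvec deg [  23.5 -122.    50.5] ang 134.0
between [-90.  -0.   0.]
[ 305.23223101  101.94382638 1636.90372827]
[502. 284.  26.]
[540.  54.  26.]
[219. -14.  26.]
[166. 222.  26.]
clamp [ 388. -163.   40.]
handle [ 484. -184.   40.]
washer [624.  35.  40.]
blue [ 605. -182.   40.]
```

```bash
python3 -m crank '0.85 -2.56 0 -2.6 0 0 0;0.85 -2.56 0 -2.6 0 0 0;0.85 -2.56 0 -2.6 0 0 0;0.85 -2.56 0 -2.6 0 0 0;0.85 -2.56 0 -2.6 0 0 0;0.85 -2.56 0 -2.6 0 0 0;0.85 -2.56 0 -2.6 0 0 0;0.85 -2.56 0 -2.6 0 0 0' 60
python3 -m crank '0.85 -2.56 0 -2.6 0 0 0;0.85 -2.56 0 -2.6 0 0 0;0.85 -2.56 0 -2.6 0 0 0;0.85 -2.56 0 -2.6 0 0 0;0.85 0 0 0 0 7 0;0.85 0 0 0 0 7 0;0.85 0 0 0 0 7 0;0.85 0 0 0 0 7 0' 
python3 -m crank '0.85 0 0 0 0 7 0;0.85 0 0 0 0 7 0;0.85 0 0 0 0 7 0;0.85 0 0 0 0 1 0;0.85 0 0 0 -7 0 0;0.85 0 0 0 -7 0 0;0.85 0 0 0 -7 0 0;0.85 0 0 0 -7 0 0'
python3 -m crank '0.85 0 0 0 -7 0 0;0.85 0 0 0 -5 0 0;0.85 0 0 0 0 0 0'
cat > small.py <<'E'
from h import *
import sys
th=np.radians(19.885); n=np.array([np.cos(th),np.sin(th),0]); m=np.array([-n[1],n[0],0]); z=np.array([0,0,1.])
p=np.radians(40)
a=-z*np.cos(p)-m*np.sin(p); R=Rxy(n,a); g=np.array([447.1,161.3,32])+13*m
tcp=g+14.7*a
a2=m*np.cos(p)-z*np.sin(p); R2=Rxy(n,a2)
E
python3 - <<'E'
from small import *
plan(R,tcp-120*a); plan(R,tcp); print(ctrl.state()['qpos'].round(2))
E
```

```text
t: 0.77
ee_pos: [357.6, 367.8, 231.2]
orientation: [-0.58, -0.405, 0.405, 0.58]
force: [1.2, 0.6, 0.9]
opening: 72.6
t: 1.43
ee_pos: [419.6, 237.3, 231.2]
orientation: [0.661, 0.25, -0.25, -0.661]
force: [0.3, -0.7, 0.1]
opening: 73.0
t: 2.1
ee_pos: [420.2, 238.3, 232.4]
orientation: [0.845, 0.15, -0.089, -0.505]
force: [0.1, -0.4, -0.3]
opening: 72.2
t: 2.35
ee_pos: [418.0, 240.1, 229.4]
orientation: [0.894, 0.159, -0.076, -0.412]
force: [-0.3, -0.3, -0.3]
opening: 72.9
t 2.35 pos [418.  240.1 229.4] open 72.9 F [-0.3 -0.3 -0.3]
shift cm [0.11 9.11 7.32] rotvec deg [0.4 0.5 0.1] ang 0.7
t 2.35 pos [418.  240.1 229.4] open 72.9 F [-0.3 -0.3 -0.3]
shift cm [ 0.1  21.1   7.41] rotvec deg [0.4 0.5 0.1] ang 0.7
[-1.27  0.35  0.29  1.95  0.47  1.34 -0.84]
```

```bash
python3 -m crank '0.85 0 2.3 1.8 0 0 0;0.85 0 2.3 1.8 0 0 0;0.85 0 2.3 1.8 0 0 0;0.85 0.1 2.2 1.9 0.4 0.5 0;0.85 0 2.5 0 0 0 0;0.85 0 2.5 0 0 0 0;0.85 0 0 0 0 0 0'
python3 - <<'E'
from small import *
plan(R,tcp)
o=[]
for nn,b in(("scene",(270,150,70,70)),("top",(260,170,70,70))):
    im=cams.capture(nn)[:,:,::-1]; c=crop(im,*b,5.6).copy()
    s=ctrl.state(); q=(proj(nn,s['ee_pos'])-b[:2]+.5)*5.6; cv2.circle(c,tuple(q.astype(int)),4,(0,0,255),1); o.append(c)
cv2.imwrite('pics/a1.png',np.hstack(o))
E
```

```text
t: 2.93
ee_pos: [432.0, 201.3, 74.0]
orientation: [0.892, 0.152, -0.071, -0.419]
force: [-0.3, -1.8, 1.1]
opening: 72.7
t 2.93 pos [432.  201.3  74. ] open 72.7 F [-0.3 -1.8  1.1]
shift cm [0.09 6.61 0.39] rotvec deg [-0.3 -0.4 -0.3] ang 0.6
```

View pics/a1.png

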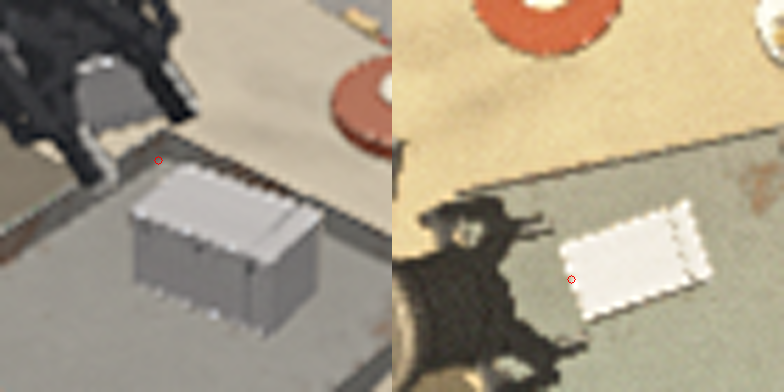

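Both fingertips straddle the tin (top-view tips at crop pixels (548,228) and (583,347), tin's mouth edge between them), so I'll descend and grip.

```bash
python3 -m crank '0.85 0.1 2.2 0.4 0 0 0;0.85 0 2.2 0 0 0 0;0.85 0 2.2 0 0 0 0;0.85 0 0 0 0 0 0;0 0 0 0 0 0 0;0 0 0 0 0 0 0;0 0 0 0 0 0 0;0 0 0 0 0 0 0' 60
python3 -m crank '0 0 0 0 0 0 0;0 0 0 0 0 0 0;0 0 0 0 0 0 0'
python3 - <<'E'
from small import *
plan(R,tcp)
plan(R,tcp+np.array([0,0,100]))
E
```

```text
t: 3.7
ee_pos: [446.8, 170.8, 23.7]
orientation: [0.891, 0.155, -0.069, -0.421]
force: [-2.2, 3.7, 9.8]
opening: 55.4
t: 3.95
ee_pos: [446.8, 170.9, 23.7]
orientation: [0.891, 0.155, -0.069, -0.421]
force: [-1.7, 2.7, 9.1]
opening: 55.2
t 3.95 pos [446.8 170.9  23.7] open 55.2 F [-1.7  2.7  9.1]
shift cm [-0.29  0.58 -0.24] rotvec deg [-0.5 -0.5  0.1] ang 0.7
t 3.95 pos [446.8 170.9  23.7] open 55.2 F [-1.7  2.7  9.1]
shift cm [-0.22 -7.13 -6.6 ] rotvec deg [-0.5 -0.5  0.1] ang 0.7
```

```bash
python3 -m crank '0 0 -0.8 -0.65 0 0 0;0 0 -1.53 -1.29 0 0 0;0 0 -1.53 -1.29 0 0 0;0 0 -1.53 -1.29 0 0 0;0 0 -1.53 -1.29 0 0 0;0 0 -1.5 -1.2 0 0 0;0 0 0 0 0 0 0' 80
python3 - <<'E'
from small import *
plan(R,tcp+np.array([0,0,100]))
o=[]
for nn,b in(("scene",(270,120,80,80)),("top",(260,170,70,70))):
    im=cams.capture(nn)[:,:,::-1]; o.append(cv2.resize(crop(im,*b,5.6),(392,392)))
cv2.imwrite('pics/a2.png',np.hstack(o))
E
```

```text
t: 4.53
ee_pos: [446.9, 170.1, 135.8]
orientation: [0.891, 0.155, -0.068, -0.422]
force: [1.9, 0.0, -1.5]
opening: 55.4
t 4.53 pos [446.9 170.1 135.8] open 55.4 F [ 1.9  0.  -1.5]
shift cm [-0.29  1.47  0.58] rotvec deg [-0.6 -0.7  0.1] ang 0.9
```

View pics/a2.png

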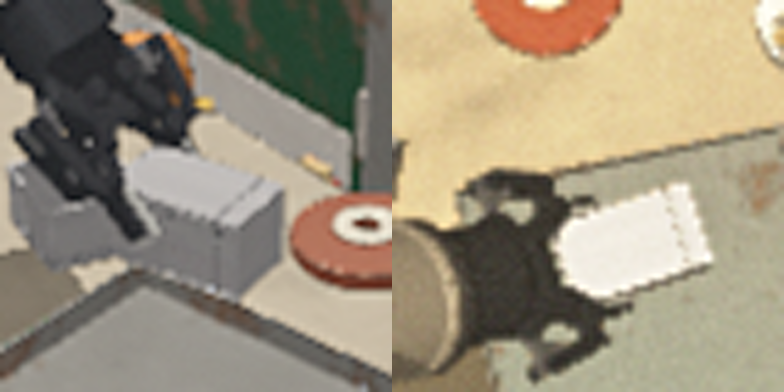

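The tin is held level and clear of the tray. Its lit right-hand end (crop ~(245,240)) is a solid closed base, so the mouth is at the gripper side. Next, turn +90° about tool x.

```bash
python3 -m crank '0 0 0 0 7 0 0;0 0 0 0 7 0 0;0 0 0 0 7 0 0;0 0 0 0 7 0 0;0 0 0 0 7 0 0;0 0 0 0 7 0 0;0 0 0 0 7 0 0;0 0 0 0 7 0 0' 
python3 -m crank '0 0 0 0 7 0 0;0 0 0 0 7 0 0;0 0 0 0 7 0 0;0 0 0 0 7 0 0;0 0 0 0 6 0 0;0 0 0 0 0 0 0;0 0 0 0 0 0 0'
python3 - <<'E'
from small import *
plan(R2,np.array([447,170,120])); print(ctrl.state()['qpos'].round(2))
o=[]
for nn,b in(("scene",(270,120,80,80)),("top",(260,170,70,70))):
    im=cams.capture(nn)[:,:,::-1]; o.append(cv2.resize(crop(im,*b,5.6),(392,392)))
cv2.imwrite('pics/a3.png',np.hstack(o))
E
```

```text
t: 5.3
ee_pos: [444.9, 168.6, 131.7]
orientation: [-0.61, -0.105, 0.132, 0.774]
force: [-0.5, 0.6, -2.3]
opening: 55.6
t: 5.88
ee_pos: [444.0, 167.1, 129.4]
orientation: [-0.363, -0.059, 0.157, 0.916]
force: [-0.1, 0.6, -1.8]
opening: 55.2
t 5.88 pos [444.  167.1 129.4] open 55.2 F [-0.1  0.6 -1.8]
shift cm [ 0.39  0.77 -0.56] rotvec deg [ 3.2 -0.6  0.2] ang 3.3
[-0.05  0.48  0.06  2.08 -0.89  1.14  0.98]
```

View pics/a3.png

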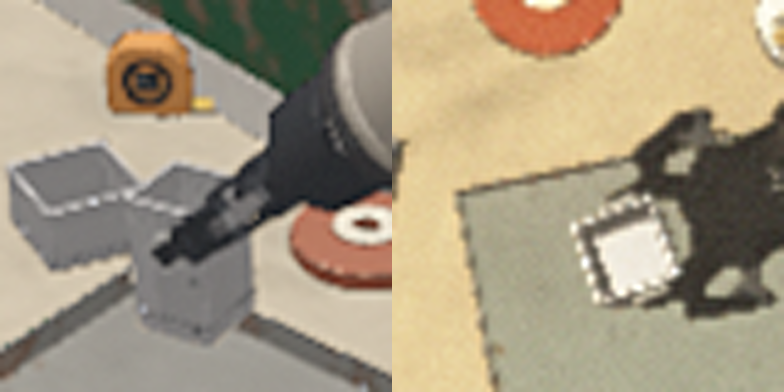

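```bash
python3 -m crank '0 0 0 0 3 0 0;0 0 0.96 -1.15 0 0 0;0 0 0.96 -1.15 0 0 0;0 0 0.96 -1.15 0 0 0;0 0 0.96 -1.15 0 0 0;0 0 0 0 0 0 0;0 0 0 0 0 0 0' 
python3 - <<'E'
from small import *
plan(R2,np.array([447,170,60])); print(ctrl.state()['qpos'].round(2))
E
```

```text
t: 6.57
ee_pos: [443.8, 169.0, 71.8]
orientation: [-0.339, -0.058, 0.16, 0.925]
force: [-0.5, -0.3, -1.2]
opening: 55.8
t 6.57 pos [443.8 169.   71.8] open 55.8 F [-0.5 -0.3 -1.2]
shift cm [ 0.34  0.75 -0.91] rotvec deg [ 0.2 -0.3  0.1] ang 0.3
[-0.    0.62  0.03  2.08 -0.95  1.1   1.11]
```

```bash
python3 -m crank '0 0 0.32 -0.38 0 0 0;0 0 0.32 -0.38 0 0 0;0 0 0.1 -0.12 0 0 0;0 0 0 0 0 0 0'; python3 -m crank '0 0 0.13 -0.15 0 0 0;0 0 0 0 0 0 0'
```

```text
t: 6.9
ee_pos: [444.6, 168.0, 60.8]
orientation: [-0.338, -0.058, 0.159, 0.926]
force: [-0.9, -4.3, 11.7]
opening: 55.5
t: 7.07
ee_pos: [444.7, 167.9, 60.6]
orientation: [-0.337, -0.058, 0.159, 0.926]
force: [-6.2, -16.5, 42.4]
opening: 55.1
```

```bash
python3 -m crank '0 0 -0.13 0.15 0 0 0;0 0 0 0 0 0 0;0.8 0 0 0 0 0 0;0.85 0 0 0 0 0 0;0.85 0 0 0 0 0 0;0.85 0 -1 0 0 0 0;0.85 0 -2 0 0 0 0;0.85 0 -3 0 0 0 0' 20
python3 -m crank '0.85 0 -3 0 0 0 0;0.85 0 -3 0 0 0 0;0.85 0 -2 1.5 0 0 0;0.85 0 -2 3 0 0 0;0.85 0 0 0 0 0 0'
python3 - <<'E'
from small import *
o=[]
for nn,b in(("scene",(270,120,80,80)),("top",(260,170,70,70))):
    im=cams.capture(nn)[:,:,::-1]; cv2.imwrite(f'pics/{nn}4.png',im); o.append(cv2.resize(crop(im,*b,5.6),(392,392)))
cv2.imwrite('pics/a4.png',np.hstack(o))
E
```

```text
t: 7.73
ee_pos: [458.4, 125.1, 98.4]
orientation: [-0.338, -0.056, 0.161, 0.926]
force: [1.5, -0.0, -0.3]
opening: 72.8
t: 8.15
ee_pos: [477.5, 79.0, 202.5]
orientation: [-0.339, -0.06, 0.158, 0.926]
force: [2.0, 0.2, -0.0]
opening: 72.3
```

View pics/a4.png

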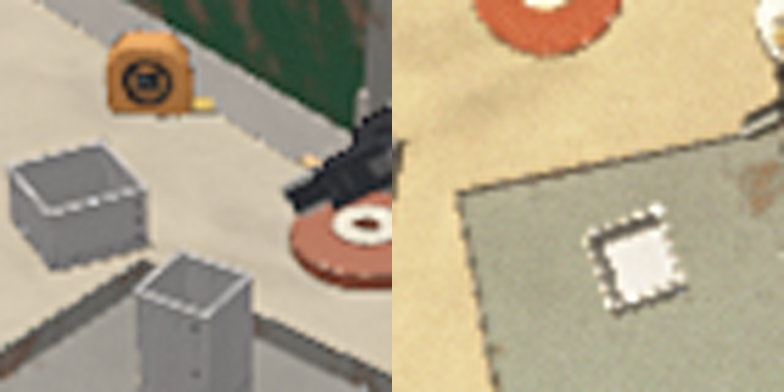

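```bash
python3 - <<'E'
from fit import *
# handle top triangulation
for z in(0,50,100,150,200): print(z,ray('top',388,234,z).round(0),ray('scene',364,213,z).round(0))
t=cv2.imread('pics/top4.png')
box=(288,198,40,40)
c,k,m=mask(t,box,28,60); P=topx(k,box,'top',98)[:,:2].astype(np.float32)
print(cv2.minAreaRect(P))
cv2.drawContours(c,[k],0,(0,0,255),1); cv2.imwrite('pics/m4.png',c)
# target over middle
th=np.radians(30.82); R=Rxy([np.cos(th),np.sin(th),0],[0,0,-1])
plan(R,[558.5,-338.3,200])
E
```

```text
0 [ 382. -181.    0.] [543.   6.   0.]
50 [ 380. -173.   50.] [498. -36.  50.]
100 [ 377. -164.  100.] [454. -78. 100.]
150 [ 375. -155.  150.] [ 409. -120.  150.]
200 [ 373. -147.  200.] [ 364. -161.  200.]
((440.3833312988281, 154.09837341308594), (40.75199890136719, 40.864131927490234), 18.058401107788086)
t 8.25 pos [476.1  79.6 198.6] open 72.3 F [ 0.3  0.7 -1.1]
shift cm [ -6.17 -32.27 -27.11] rotvec deg [-49.6 -10.6   4.9] ang 51.0
```

View pics/m4.png

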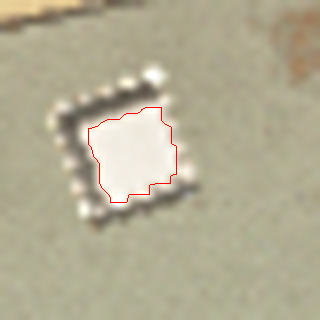

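```bash
python3 -m crank '0.9 0 0 0 -7 0 0;0.9 0 0 0 -7 0 0;0.9 0 0 0 -7 0 0;0.9 0 0 0 -7 0 0;0.9 0 0 0 -7 0 0;0.9 0 0 0 -7 0 0;0.9 0 0 0 -7 0 0;0.9 0 0 0 -0.6 0 0' 
python3 -m crank '1 -0.58 0 -3.83 0 0 0;1 -0.58 0 -3.83 0 0 0;1 -0.58 0 -3.83 0 0 0;1 -0.58 0 -3.83 0 0 0;1 -0.58 0 -3.83 0 0 0;1 -0.58 0 -3.83 0 0 0;1 -0.58 0 -3.83 0 0 0;1 -0.58 0 -3.83 0 0 0'
python3 -m crank '1 -0.58 0 -3.83 0 0 0;1 -0.58 0 -3.83 0 0 0;1 -0.58 0 -3.83 0 0 0;1 0 0 0 0 -5.3 0;1 0 0 0 0 -5.3 0;1 0 0 0 0 0 0;1 0 0 0 0 0 0'
python3 - <<'E'
from fit import *
th=np.radians(30.82); R=Rxy([np.cos(th),np.sin(th),0],[0,0,-1])
plan(R,[558.5,-338.3,120]);print(ctrl.state()['qpos'].round(2))
# small tin: corner candidates from top4 with rim pixels (crop8 of box 288,198): 
c=[(58,112),(155,70),(196,186),(88,215)]
P=np.array([ray('top',288+u/8-.5+.06,198+v/8-.5+.06,98)[:2] for u,v in c]); print(P.round(1)); print(np.linalg.norm(np.diff(np.vstack([P,P[:1]]),axis=0),axis=1).round(1), P.mean(0))
E
```

```text
t: 8.92
ee_pos: [475.0, 83.1, 197.4]
orientation: [0.698, 0.121, -0.122, -0.696]
force: [0.6, 1.3, 1.0]
opening: 77.3
t: 9.58
ee_pos: [533.5, -226.5, 194.9]
orientation: [-0.695, -0.118, 0.121, 0.699]
force: [0.9, 0.7, -0.1]
opening: 85.2
t: 10.17
ee_pos: [555.4, -338.6, 194.3]
orientation: [-0.681, -0.181, 0.184, 0.685]
force: [0.2, 0.6, 0.0]
opening: 85.8
t 10.17 pos [ 555.4 -338.6  194.3] open 85.8 F [0.2 0.6 0. ]
shift cm [ 0.29  7.43 -0.18] rotvec deg [-0.4 -0.9 -0.1] ang 1.0
[ 0.2   0.44  0.33  1.71 -0.17  1.03  1.11]
[[460.6 191.2]
 [481.2 144.9]
 [425.6 124.8]
 [411.3 176.2]]
[50.6 59.2 53.4 51.5] [444.66474083 159.26807922]
```

```bash
python3 -m crank '1 0.29 3 -0.18 0 -0.9 0;1 0 3 0 0 0 0;1 0 2 0 0 0 0;1 0 1.5 0 0 0 0;1 0 1 0 0 0 0;1 0 0 0 0 0 0'
python3 - <<'E'
from fit import *
th=np.radians(30.82); R=Rxy([np.cos(th),np.sin(th),0],[0,0,-1])
plan(R,[558.5,-338.3,46])
o=[]
for nn,b in(("scene",(420,200,90,90)),("top",(395,155,70,70))):
    im=cams.capture(nn)[:,:,::-1]; o.append(cv2.resize(crop(im,*b,5.6),(392,392)))
cv2.imwrite('pics/a5.png',np.hstack(o))
E
```

```text
t: 10.67
ee_pos: [558.1, -337.1, 88.1]
orientation: [-0.679, -0.187, 0.19, 0.684]
force: [-1.0, 0.7, 0.5]
opening: 85.1
t 10.67 pos [ 558.1 -337.1   88.1] open 85.1 F [-1.   0.7  0.5]
shift cm [-0.01  4.21 -0.16] rotvec deg [-0.5  0.1 -0.2] ang 0.5
```

View pics/a5.png

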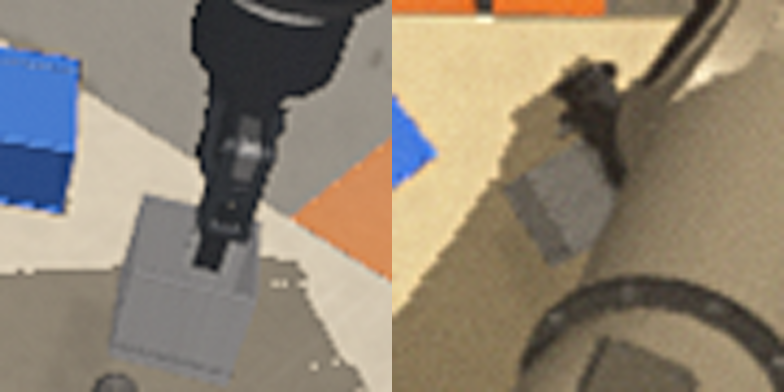

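```bash
python3 - <<'E'
from fit import *
th=np.radians(30.82); n=np.array([np.cos(th),np.sin(th),0]); c=np.array([558.1,-337.1,0])
for z in(90,95,100,105,110): print(z,[proj('scene',c-d*n+[0,0,z]).round(1) for d in(42,50,57)], proj('scene',c-34*n+[0,0,74]).round(1), proj('scene',[558.5-34*n[0],-338.3-34*n[1],74]).round(1))
E
```

```text
90 [array([465.5, 262.8]), array([465.3, 265.2]), array([465.1, 267.2])] [464.3 265.1] [464.8 265.3]
95 [array([466. , 261.4]), array([465.8, 263.7]), array([465.6, 265.8])] [464.3 265.1] [464.8 265.3]
100 [array([466.5, 259.9]), array([466.3, 262.2]), array([466.1, 264.3])] [464.3 265.1] [464.8 265.3]
105 [array([467. , 258.4]), array([466.7, 260.8]), array([466.5, 262.8])] [464.3 265.1] [464.8 265.3]
110 [array([467.4, 257. ]), array([467.2, 259.3]), array([467. , 261.3])] [464.3 265.1] [464.8 265.3]
```

```bash
python3 -m crank '1 0 1.5 -0.16 0 0 0;1 0 1.2 0 0 0 0;1 0 1 0 0 0 0;1 0 0.5 0 0 0 0;0 0 0 0 0 0 0;0 0 0 0 0 0 0;0 0 0 0 0 0 0;0 0 0 0 0 0 0' 60
python3 - <<'E'
from fit import *
th=np.radians(30.82); R=Rxy([np.cos(th),np.sin(th),0],[0,0,-1])
plan(R,[558.5,-338.3,46])
E
```

```text
t: 11.43
ee_pos: [559.9, -339.4, 48.6]
orientation: [-0.68, -0.188, 0.19, 0.683]
force: [0.1, 0.1, -2.1]
opening: 66.7
t 11.43 pos [ 559.9 -339.4   48.6] open 66.7 F [ 0.1  0.1 -2.1]
shift cm [-0.06  0.26  0.16] rotvec deg [-0.3  0.2 -0.1] ang 0.3
```

```bash
python3 -m crank '0 0 -1 0 0 0 0;0 0 -3 0 0 0 0;0 0 -3.6 0 0 0 0;0 0 -3.6 0 0 0 0;0 0 -3.6 0 0 0 0;0 0 -3.6 0 0 0 0;0 0 -3 0 0 0 0;0 0 0 0 0 0 0' 80
python3 - <<'E'
from fit import *
im=cams.capture("scene")[:,:,::-1]; cv2.imwrite('pics/a6.png',crop(im,400,80,120,120,4)); print(ctrl.state()['ee_pos'],ctrl.state()['opening'])
E
```

```text
t: 12.1
ee_pos: [562.4, -341.7, 270.0]
orientation: [0.682, 0.19, -0.187, -0.681]
force: [1.0, -0.5, -2.5]
opening: 65.9
[ 561.61918505 -341.02629819  266.5989972 ] 66.14547617847258
```

View pics/a6.png

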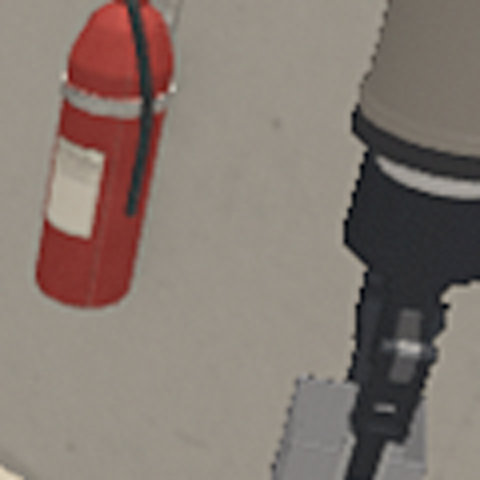

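```bash
python3 -m crank '0 1 -1 2 0 0 0;0 1.69 0 3.42 0 0 0;0 1.69 0 3.42 0 0 0;0 1.69 0 3.42 0 0 0;0 1.69 0 3.42 0 0 0;0 1.69 0 3.42 0 0 0;0 1.69 0 3.42 0 0 0;0 1.69 0 3.42 0 0 0'
python3 -m crank '0 1.69 0 3.42 0 0 0;0 1.69 0 3.42 0 0 0;0 1.69 0 3.42 0 0 0;0 1.69 0 3.42 0 0 0;0 1.69 0 3.42 0 0 0;0 1.69 0 3.42 0 0 0;0 1.69 0 3.42 0 0 0;0 1.69 0 3.42 0 0 0'
python3 -m crank '0 1.69 0 3.42 0 0 0;0 1.69 0 3.42 0 0 0;0 1 0 2 0 0 0;0 0 0 0 0 7 0;0 0 0 0 0 7 0;0 0 0 0 0 7 0;0 0 0 0 0 7 0;0 0 0 0 0 7 0'
python3 -m crank '0 0 0 0 0 7 0;0 0 0 0 0 0 0;0 0 0 0 0 0 0'
python3 - <<'E'
from fit import *
th=np.radians(-11.14); R=Rxy([np.cos(th),np.sin(th),0],[0,0,-1])
plan(R,[503.1,382.5,150]);print(ctrl.state()['qpos'].round(2))
E
```

```text
t: 12.82
ee_pos: [535.8, -50.0, 272.9]
orientation: [-0.68, -0.188, 0.19, 0.683]
force: [1.9, 0.2, -2.6]
opening: 66.5
t: 13.48
ee_pos: [510.9, 253.8, 274.2]
orientation: [-0.68, -0.188, 0.19, 0.683]
force: [0.8, -0.1, -1.4]
opening: 66.2
t: 14.15
ee_pos: [503.5, 350.3, 274.3]
orientation: [-0.706, 0.029, -0.025, 0.708]
force: [-0.3, 0.7, -2.5]
opening: 65.9
t: 14.4
ee_pos: [503.6, 350.6, 274.6]
orientation: [-0.703, 0.068, -0.065, 0.705]
force: [-0.0, 0.0, -2.6]
opening: 66.0
t 14.4 pos [503.6 350.6 274.6] open 66.0 F [-0.   0.  -2.6]
shift cm [-0.58 12.47  3.1 ] rotvec deg [-0.1  0.4 -0.3] ang 0.5
[-0.78  0.29  0.08  1.7  -0.03  1.15 -0.87]
```

```bash
python3 -m crank '0 -0.55 3 1.5 0 0.4 0;0 0 3 1.4 0 0 0;0 0 3 0 0 0 0;0 0 2 0 0 0 0;0 0 1.5 0 0 0 0;0 0 1.5 0 0 0 0;0 0 0 0 0 0 0;0 0 0 0 0 0 0'
python3 - <<'E'
from fit import *
th=np.radians(-11.14); R=Rxy([np.cos(th),np.sin(th),0],[0,0,-1])
plan(R,[502.8,380.9,115])
o=[]
for nn,b in(("scene",(245,105,80,80)),("top",(220,160,70,70))):
    im=cams.capture(nn)[:,:,::-1]; cv2.imwrite(f'pics/{nn}7.png',im); o.append(cv2.resize(crop(im,*b,5),(392,392)))
cv2.imwrite('pics/a7.png',np.hstack(o))
E
```

```text
t: 15.07
ee_pos: [503.4, 380.4, 134.9]
orientation: [-0.703, 0.071, -0.067, 0.705]
force: [0.3, 0.7, -2.5]
opening: 66.4
t 15.07 pos [503.4 380.4 134.9] open 66.4 F [ 0.3  0.7 -2.5]
shift cm [-0.05  1.99  0.03] rotvec deg [-0.1 -0.1 -0.3] ang 0.4
```

View pics/a7.png

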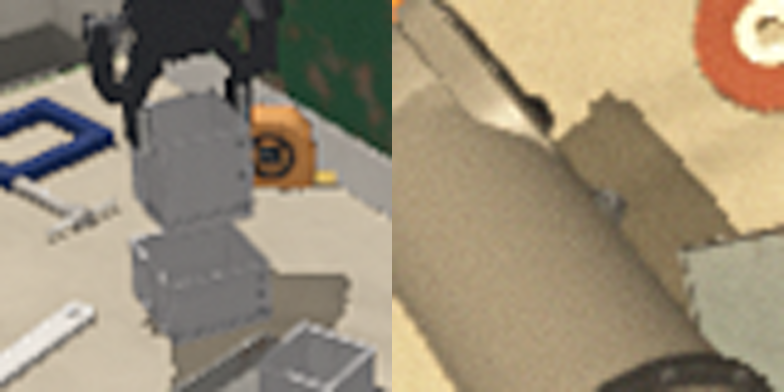

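```bash
python3 - <<'E'
from fit import *
s=cv2.imread('pics/scene7.png'); e=ctrl.state()['ee_pos']; zt=np.array([.193,.981])
c=e[:2]+1.66*zt
P=fin(c,-11.1,(34,34),(e[2]-48.6+74,e[2]-48.6),'m'); b=(265,115,40,62)
i1=draw(s,'scene',P,b,9); i2=draw(s,'scene',fin((503.1,382.5),-11.14,(40,40),(52,0),'l'),b,9)
cv2.imwrite('pics/a8.png',np.hstack([i1,i2]))
E
```

```text
(no output)
```

View pics/a8.png

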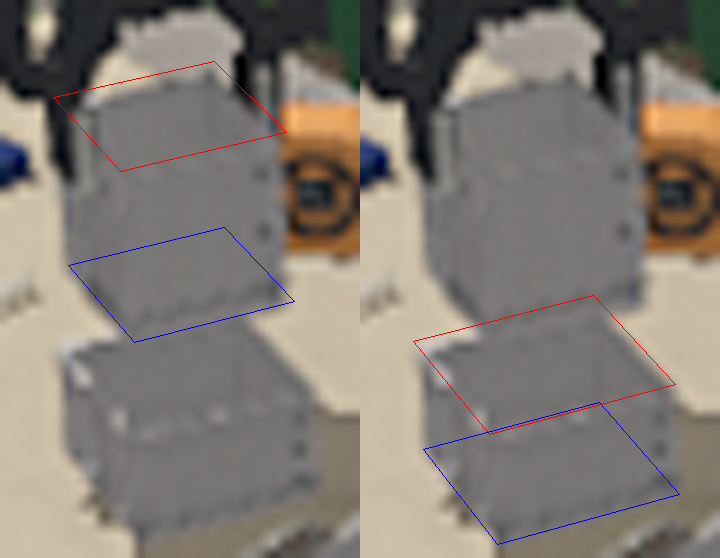

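```bash
python3 - <<'E'
from fit import *
s=cv2.imread('pics/scene7.png')
c=cv2.resize(s[122:177,265:305],None,fx=14,fy=14,interpolation=cv2.INTER_NEAREST)[:, :560]
c=np.clip((c.astype(float)-60)/(140)*255,0,255).astype(np.uint8)
for i in range(0,40,5): cv2.putText(c,str(265+i),(i*14,10),0,.35,(0,0,255),1)
for i in range(0,55,5): cv2.putText(c,str(122+i),(0,i*14+10),0,.35,(0,0,255),1)
cv2.imwrite('pics/a9.png',c[:600])
g=cv2.cvtColor(s,cv2.COLOR_BGR2GRAY)
for r in(138,141,144,146,156,160,164): print(r,g[r,266:306])
E
```

```text
138 [193 192 191 191 196 179 113 117 113 112 117 118 122 116 120 120 120 120
 119 120 120 120 119 120 120 118 119 118 121 122 100  61  71  69  72  70
  76  72  53  99]
141 [193 193 194 194 197 184 131 119 115 113 115 115 115 118 119 121 122 119
 119 119 120 120 120 120 120 120 120 111  99 115 117  96  78  76  75  77
  85 104 114 112]
144 [194 192 189 192 194 186 145 116 119 112 115 114 114 118 121 122 120 120
 121 120 120 121 120 120 119 119 118 119 118 118 157 196 197 197 199 187
 155 158 177 188]
146 [188 181 172 193 191 193 190 161 113  94 109 116 117 122 121 121 119 119
 121 120 121 120 120 120 120 122 117 108 104  94 127 173 192 188 187 186
 187 189 190 189]
156 [190 191 189 189 190 164 116 163 168 120 115 117 117 118 117 118 117 117
 117 117 117 118 119 117 115 111 117 116 116 112 110 123 159 186 190 188
 187 187 189 188]
160 [191 191 190 190 195 183 132 121 121 111 114 128 134 114 115 115 114 115
 114 115 112 113 123 130 118 116 119 124 120 116 114 112 107 111 110 143
 179 177 176 175]
164 [192 190 189 190 193 183 138 117 122 121 114 118 117 112 115 111 114 115
 115 115 114 116 116 116 117 117 118 117 116 117 118 106  96 118 126 124
 123 124 122 122]
```

View pics/a9.png

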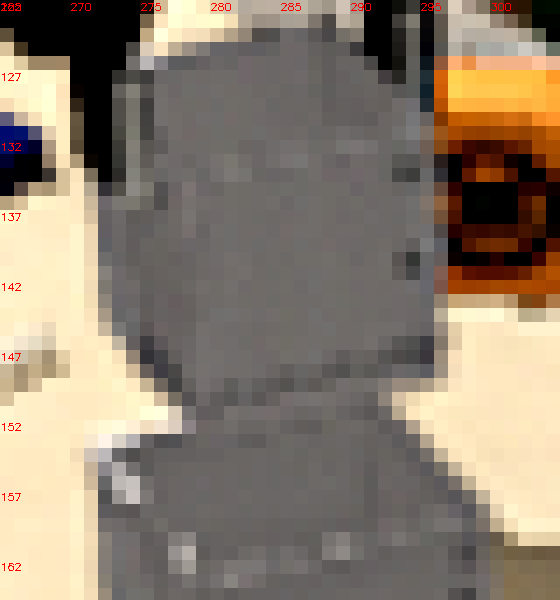

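```bash
python3 -m crank '0 0.1 1.5 -0.05 0 0 0;0 0 1 0 0 0 0;0 0 0.5 0 0 0 0;0 0 0 0 0 0 0;0 0 0 0 0 0 0'
python3 -m crank '0 0 0.3 0 0 0 0;0 0 0.3 0 0 0 0;0 0 0.2 0 0 0 0;0 0 0 0 0 0 0'
```

```text
t: 15.58
ee_pos: [504.5, 380.3, 105.6]
orientation: [-0.702, 0.072, -0.069, 0.705]
force: [-0.4, 0.7, -2.1]
opening: 66.4
t: 15.92
ee_pos: [504.3, 380.2, 97.0]
orientation: [-0.702, 0.072, -0.069, 0.705]
force: [-0.1, -0.1, -2.6]
opening: 65.9
```

```bash
python3 -m crank '0 0 0.5 0 0 0 0;0 0 0.5 0 0 0 0;0 0 0.5 0 0 0 0;0 0 0.5 0 0 0 0;0 0 0 0 0 0 0'
python3 - <<'E'
from fit import *
s=cams.capture("scene")[:,:,::-1]; cv2.imwrite('pics/a10.png',crop(s,255,110,60,65,8)); print(ctrl.state()['ee_pos'])
E
```

```text
t: 16.33
ee_pos: [503.8, 379.9, 76.0]
orientation: [-0.703, 0.072, -0.068, 0.704]
force: [1.1, -1.1, -3.4]
opening: 66.1
[504.02996706 380.07228778  76.57925789]
```

View pics/a10.png

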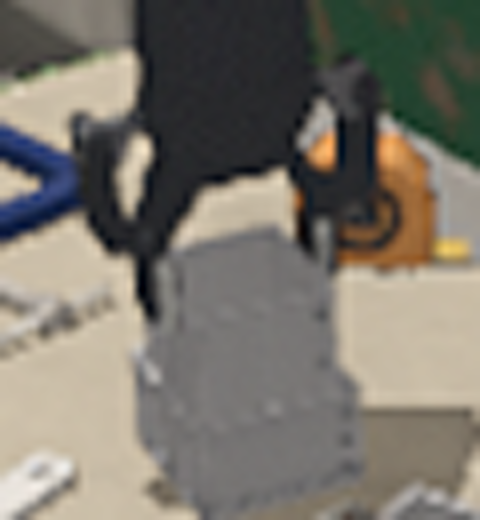

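The middle tin is going into the large one (large rim around crop (140,360) to (345,390)). I'll keep lowering gently.

```bash
python3 -m crank '0 0 0.5 0 0 0 0;0 0 0.5 0 0 0 0;0 0 0.5 0 0 0 0;0 0 0.3 0 0 0 0;0 0 0 0 0 0 0';python3 -m crank '0 0 0.2 0 0 0 0;0 0 0.2 0 0 0 0;0 0 0.1 0 0 0 0;0 0 0 0 0 0 0'
```

```text
t: 16.8
ee_pos: [503.9, 380.2, 58.5]
orientation: [-0.703, 0.072, -0.068, 0.705]
force: [0.0, -0.9, -2.8]
opening: 66.5
t: 17.13
ee_pos: [504.2, 380.4, 54.3]
orientation: [-0.702, 0.072, -0.069, 0.705]
force: [1.2, 0.5, -2.7]
opening: 66.2
```

```bash
python3 -m crank '0 0 0.15 0 0 0 0;0 0 0.1 0 0 0 0;0 0 0 0 0 0 0';  python3 -m crank '1 0 0 0 0 0 0;1 0 0 0 0 0 0;1 0 0 0 0 0 0;1 0 -1 0 0 0 0;1 0 -3 0 0 0 0;1 0 -4 0 0 0 0;1 0 -4 0 0 0 0;1 0 0 0 0 0 0' 20
```

```text
t: 17.38
ee_pos: [504.3, 380.5, 51.8]
orientation: [-0.702, 0.072, -0.069, 0.705]
force: [-0.1, -0.3, -2.1]
opening: 66.1
t: 18.05
ee_pos: [507.7, 382.1, 180.7]
orientation: [-0.699, 0.069, -0.071, 0.708]
force: [0.9, 1.6, 0.7]
opening: 85.8
```

```bash
python3 - <<'E'
from fit import *
t=cv2.imread('pics/top4.png');s=cv2.imread('pics/scene4.png')
P=fin((446.8,162.0),19.9,(28,28),(98,2),'s')
a=draw(t,'top',P,(288,198,36,36),11); b=draw(s,'scene',P,(290,164,36,36),11)
cv2.imwrite('pics/a11.png',np.hstack([a,b]))
E
```

```text
(no output)
```

View pics/a11.png

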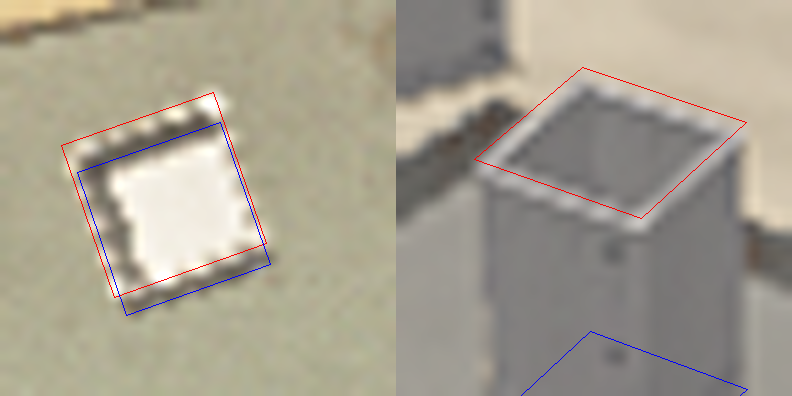

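```bash
python3 -m crank '1 -0.26 -0.5 -3.3 0 0 0;1 -0.26 0 -3.3 0 0 0;1 -0.26 0 -3.3 0 0 0;1 -0.26 0 -3.3 0 0 0;1 -0.26 0 -3.3 0 0 0;1 -0.26 0 -3.3 0 0 0;1 -0.22 0 -3.2 0 0 0;1 0 0 0 0 -6.2 0'
python3 -m crank '1 0 0 0 0 -6.2 0;1 0 0 0 0 -6.2 0;1 0 0 0 0 -6.2 0;1 0 0 0 0 -6.2 0;1 0 0 0 0 0 0;1 0 0 0 0 0 0'
python3 - <<'E'
from fit import *
th=np.radians(19.9); R=Rxy([np.cos(th),np.sin(th),0],[0,0,-1])
plan(R,[445.5,159.5,130])
o=[]
for nn,b in(("scene",(255,110,90,90)),("top",(220,165,100,100))):
    im=cams.capture(nn)[:,:,::-1]; cv2.imwrite(f'pics/{nn}12.png',im); o.append(cv2.resize(crop(im,*b,5),(392,392)))
cv2.imwrite('pics/a12.png',np.hstack(o))
E
```

```text
t: 18.72
ee_pos: [440.4, 152.4, 176.9]
orientation: [-0.705, 0.036, -0.033, 0.707]
force: [0.6, -0.7, 0.3]
opening: 85.4
t: 19.22
ee_pos: [442.0, 158.0, 176.8]
orientation: [-0.695, -0.118, 0.12, 0.699]
force: [-0.4, -0.2, 0.1]
opening: 85.4
t 19.22 pos [442.  158.  176.8] open 85.4 F [-0.4 -0.2  0.1]
shift cm [0.39 4.68 0.  ] rotvec deg [-0.3 -0.5 -0.1] ang 0.6
```

View pics/a12.png

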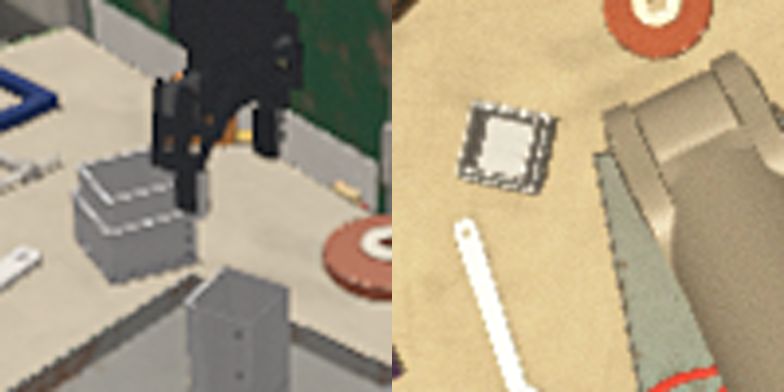

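The middle tin sits inside the large one with an even margin (top crop ~(508,148)). Now down over the small tin.

```bash
python3 -m crank '1 0.36 2 0 0 -0.5 0;1 0 2 0 0 0 0;1 0 1.5 0 0 0 0;1 0 0.7 0 0 0 0;1 0 0 0 0 0 0;1 0 0 0 0 0 0'
python3 - <<'E'
from fit import *
th=np.radians(19.9); R=Rxy([np.cos(th),np.sin(th),0],[0,0,-1])
plan(R,[445.5,159.5,74]); e=ctrl.state()['ee_pos']; n=np.array([np.cos(th),np.sin(th),0])
im=cams.capture("scene")[:,:,::-1]
P=fin((445.5,159.5),19.9,(28,28),(98,2),'s'); c=draw(im.copy(),'scene',P,(280,135,60,60),9)
for d in(42.5,-42.5):
    q=(proj('scene',e+d*n+[0,0,13])-[280,135]+.5)*9; cv2.circle(c,tuple(q.astype(int)),4,(0,255,0),1)
cv2.imwrite('pics/a13.png',c)
E
```

```text
t: 19.82
ee_pos: [445.0, 159.5, 114.5]
orientation: [-0.695, -0.122, 0.124, 0.698]
force: [-0.6, 0.9, 1.1]
opening: 85.7
t 19.82 pos [445.  159.5 114.5] open 85.7 F [-0.6  0.9  1.1]
shift cm [ 0.05  4.05 -0.04] rotvec deg [-0.3  0.1 -0.1] ang 0.4
```

View pics/a13.png

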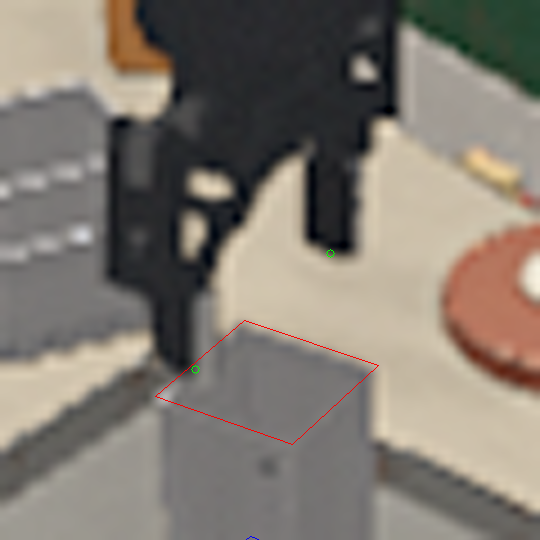

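```bash
python3 -m crank '1 0.05 1.5 0 0 0 0;1 0 1.2 0 0 0 0;1 0 1 0 0 0 0;1 0 0.3 0 0 0 0;0 0 0 0 0 0 0;0 0 0 0 0 0 0;0 0 0 0 0 0 0;0 0 0 0 0 0 0' 60
python3 -m crank '0 0 0 0 0 0 0;0 0 0 0 0 0 0'
python3 - <<'E'
from h import *
plan(Rn.identity(),[445.5,159.5,74])
E
```

```text
t: 20.53
ee_pos: [445.9, 160.1, 75.2]
orientation: [-0.694, -0.123, 0.124, 0.698]
force: [-0.1, -0.5, 6.1]
opening: 54.7
t: 20.7
ee_pos: [445.9, 160.1, 75.2]
orientation: [-0.694, -0.123, 0.124, 0.698]
force: [-0.2, -0.1, 5.9]
opening: 54.8
t 20.7 pos [445.9 160.1  75.2] open 54.8 F [-0.2 -0.1  5.9]
shift cm [-0.06  0.12 -0.04] rotvec deg [ 88.7  15.7 -15.8] ang 91.5
```

```bash
python3 -m crank '0 0 -1 0 0 0 0;0 0 -3 0 0 0 0;0 0 -3.5 0 0 0 0;0 0 -3.5 0 0 0 0;0 0 -3.5 0 0 0 0;0 0 -2 0 0 0 0;0 0 0 0 0 0 0' 80
python3 - <<'E'
from fit import *
t=cv2.imread('pics/top12.png');s=cv2.imread('pics/scene12.png')
PL=fin((503.1,382.5),-11.14,(40,40),(52,),'l')[0]; PM=fin((504.6,382.1),-11.14,(34,34),(77,),'m')[0]
a=draw(t,'top',[PL,PM],(230,182,40,40),10); b=draw(s,'scene',[PL,PM],(268,140,40,40),10)
cv2.imwrite('pics/a14.png',np.hstack([a,b]))
E
```

```text
t: 21.28
ee_pos: [447.6, 159.8, 244.7]
orientation: [-0.694, -0.125, 0.122, 0.699]
force: [0.9, -0.1, -1.6]
opening: 54.0
```

View pics/a14.png

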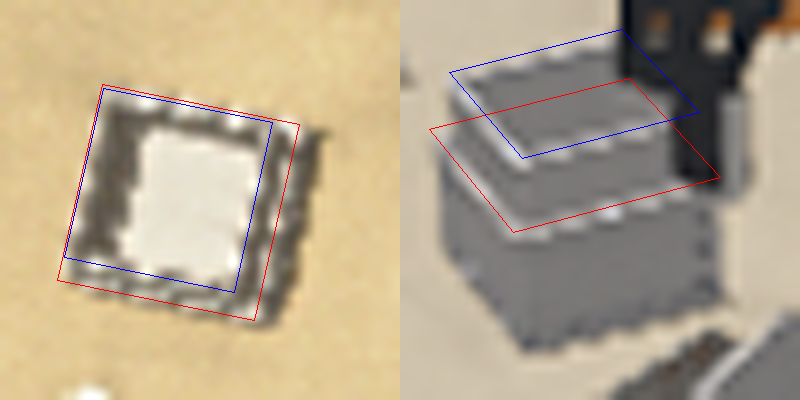

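```bash
python3 - <<'E'
from fit import *
i,f=K('top')
def rect(im,n,c,ang,z,half=60,sc=4):
    th=np.radians(ang);X=np.array([np.cos(th),np.sin(th)]);Y=np.array([-X[1],X[0]])
    # 4-pt homography: output col -> +X, row -> -Y
    W=np.array([c+a*half*X+b*half*Y for a,b in((-1,1),(1,1),(1,-1),(-1,-1))])
    src=np.float32([proj(n,[*w,z]) for w in W]); S=2*half*sc; dst=np.float32([[0,0],[S,0],[S,S],[0,S]])
    return cv2.warpPerspective(im,cv2.getPerspectiveTransform(src,dst),(S,S),flags=cv2.INTER_CUBIC)
t=cv2.imread('pics/top12.png')
c=np.array([503.,382.]); o=[]
for z in(77,52):
    r=rect(t,'top',c,-11.14,z,50,4); 
    g=cv2.cvtColor(r,cv2.COLOR_BGR2GRAY).astype(int)
    px=g[140:260].mean(0); py=g[:,140:260].mean(1)
    print(z,'X profile (mm,val)',[(int(k/4-50),int(px[k])) for k in range(8,400,8)]); print('Y profile',[(int(50-k/4),int(py[k])) for k in range(8,400,8)])
    for k in range(0,400,40): cv2.line(r,(k,0),(k,4),(0,0,255),1);cv2.line(r,(0,k),(4,k),(0,0,255),1)
    o.append(r)
cv2.imwrite('pics/a15.png',np.hstack(o))
E
```

```text
77 X profile (mm,val) [(-48, 199), (-46, 181), (-44, 158), (-42, 153), (-40, 157), (-38, 144), (-36, 139), (-34, 158), (-32, 170), (-30, 179), (-28, 203), (-26, 224), (-24, 227), (-22, 229), (-20, 231), (-18, 227), (-16, 222), (-14, 219), (-12, 218), (-10, 218), (-8, 220), (-6, 221), (-4, 224), (-2, 224), (0, 219), (2, 216), (4, 216), (6, 217), (8, 220), (10, 222), (12, 224), (14, 226), (16, 228), (18, 229), (20, 228), (22, 212), (24, 173), (26, 128), (28, 106), (30, 123), (32, 159), (34, 188), (36, 197), (38, 197), (40, 197), (42, 201), (44, 203), (46, 203), (48, 204)]
Y profile [(48, 200), (46, 200), (44, 200), (42, 199), (40, 200), (38, 202), (36, 207), (34, 200), (32, 170), (30, 131), (28, 105), (26, 92), (24, 88), (22, 87), (20, 92), (18, 99), (16, 117), (14, 159), (12, 208), (10, 231), (8, 230), (6, 228), (4, 226), (2, 225), (0, 225), (-2, 225), (-4, 225), (-6, 225), (-8, 226), (-10, 226), (-12, 226), (-14, 225), (-16, 226), (-18, 226), (-20, 225), (-22, 225), (-24, 226), (-26, 226), (-28, 226), (-30, 225), (-32, 205), (-34, 159), (-36, 116), (-38, 96), (-40, 113), (-42, 152), 
[... 469 characters left out ...]
 (24, 225), (26, 191), (28, 144), (30, 112), (32, 119), (34, 152), (36, 183), (38, 200), (40, 202), (42, 200), (44, 201), (46, 204), (48, 204)]
Y profile [(48, 199), (46, 200), (44, 202), (42, 207), (40, 206), (38, 181), (36, 141), (34, 111), (32, 95), (30, 88), (28, 87), (26, 90), (24, 98), (22, 109), (20, 140), (18, 188), (16, 224), (14, 232), (12, 229), (10, 227), (8, 226), (6, 225), (4, 225), (2, 225), (0, 225), (-2, 226), (-4, 226), (-6, 226), (-8, 225), (-10, 225), (-12, 226), (-14, 226), (-16, 225), (-18, 226), (-20, 227), (-22, 226), (-24, 227), (-26, 221), (-28, 193), (-30, 146), (-32, 108), (-34, 97), (-36, 123), (-38, 159), (-40, 159), (-42, 129), (-44, 105), (-46, 93), (-48, 95)]
```

View pics/a15.png

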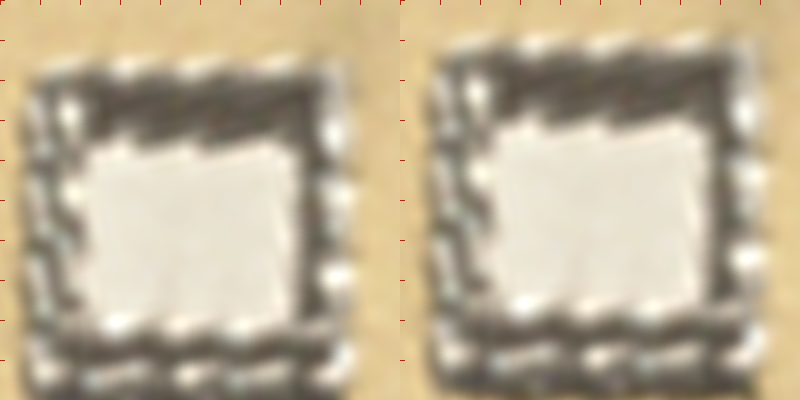

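```bash
cat >> fit.py <<'E'
def rect(im,n,c,ang,z,half=60,sc=4):
    th=np.radians(ang);X=np.array([np.cos(th),np.sin(th)]);Y=np.array([-X[1],X[0]])
    W=np.array([c+a*half*X+b*half*Y for a,b in((-1,1),(1,1),(1,-1),(-1,-1))])
    src=np.float32([proj(n,[*w,z]) for w in W]); S=2*half*sc; dst=np.float32([[0,0],[S,0],[S,S],[0,S]])
    return cv2.warpPerspective(im,cv2.getPerspectiveTransform(src,dst),(S,S),flags=cv2.INTER_CUBIC)
E
python3 - <<'E'
from fit import *
t=cv2.imread('pics/top4.png')
r=rect(t,'top',np.array([445.5,159.5]),19.9,98,45,4); g=cv2.cvtColor(r,cv2.COLOR_BGR2GRAY).astype(int)
px=g[130:230].mean(0); py=g[:,130:230].mean(1)
print('X',[(int(k/4-45),int(px[k])) for k in range(40,330,8)]); print('Y',[(int(45-k/4),int(py[k])) for k in range(40,330,8)])
for k in range(0,360,40): cv2.line(r,(k,0),(k,4),(0,0,255),1);cv2.line(r,(0,k),(4,k),(0,0,255),1)
cv2.imwrite('pics/a16.png',r)
th=np.radians(-11.14); plan(Rxy([np.cos(th),np.sin(th),0],[0,0,-1]),[503.8,382.1,170])
E
```

```text
X [(-35, 145), (-33, 118), (-31, 109), (-29, 146), (-27, 203), (-25, 230), (-23, 236), (-21, 240), (-19, 240), (-17, 239), (-15, 238), (-13, 238), (-11, 237), (-9, 237), (-7, 237), (-5, 238), (-3, 237), (-1, 237), (1, 236), (3, 236), (5, 237), (7, 238), (9, 242), (11, 244), (13, 231), (15, 191), (17, 140), (19, 103), (21, 91), (23, 107), (25, 154), (27, 194), (29, 193), (31, 175), (33, 168), (35, 166), (37, 167)]
Y [(35, 171), (33, 172), (31, 183), (29, 192), (27, 180), (25, 151), (23, 128), (21, 119), (19, 145), (17, 200), (15, 238), (13, 246), (11, 242), (9, 240), (7, 240), (5, 238), (3, 238), (1, 238), (-1, 237), (-3, 237), (-5, 237), (-7, 236), (-9, 235), (-11, 235), (-13, 236), (-15, 238), (-17, 241), (-19, 241), (-21, 230), (-23, 215), (-25, 198), (-27, 180), (-29, 167), (-31, 163), (-33, 162), (-35, 163), (-37, 164)]
t 21.28 pos [447.6 159.8 244.7] open 54.0 F [ 0.9 -0.1 -1.6]
shift cm [12.87  7.65 18.9 ] rotvec deg [-0.4 31.2  0.2] ang 31.2
```

View pics/a16.png

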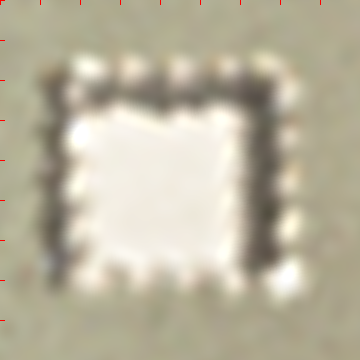

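```bash
python3 -m crank '0 2.14 0 3.15 0 0 0;0 2.14 0 3.15 0 0 0;0 2.14 0 3.15 0 0 0;0 2.14 0 3.15 0 0 0;0 2.14 0 3.15 0 0 0;0 2.14 0 3.15 0 0 0;0 0 0 0 0 6.2 0;0 0 0 0 0 6.2 0'
python3 -m crank '0 0 0 0 0 6.2 0;0 0 0 0 0 6.2 0;0 0 0 0 0 6.2 0;0 0 2.5 0 0 0 0;0 0 2.5 0 0 0 0;0 0 1.5 0 0 0 0;0 0 0 0 0 0 0;0 0 0 0 0 0 0'
python3 - <<'E'
from fit import *
th=np.radians(-11.14); plan(Rxy([np.cos(th),np.sin(th),0],[0,0,-1]),[503.8,382.1,170]); 
s=cams.capture("scene")[:,:,::-1]; cv2.imwrite('pics/scene17.png',s); e=ctrl.state()['ee_pos']
P=fin(e[:2],-11.14,(28,28),(e[2]-73.2+96,e[2]-73.2),'s'); Q=fin((503.8,382.1),-11.14,(34,34),(77,),'m')
b=(262,95,46,70); a=draw(s.copy(),'scene',P,b,8); c=draw(s.copy(),'scene',Q,b,8); cv2.imwrite('pics/a17.png',np.hstack([a,c]))
E
```

```text
t: 21.95
ee_pos: [500.8, 382.7, 238.9]
orientation: [-0.704, -0.045, 0.049, 0.707]
force: [0.5, -1.6, -2.6]
opening: 54.3
t: 22.62
ee_pos: [500.9, 380.6, 174.7]
orientation: [-0.703, 0.069, -0.065, 0.705]
force: [0.3, -0.0, -1.0]
opening: 54.5
t 22.62 pos [500.9 380.6 174.7] open 54.5 F [ 0.3 -0.  -1. ]
shift cm [0.26 0.47 0.2 ] rotvec deg [-0.1  0.2 -0.3] ang 0.4
```

View pics/a17.png

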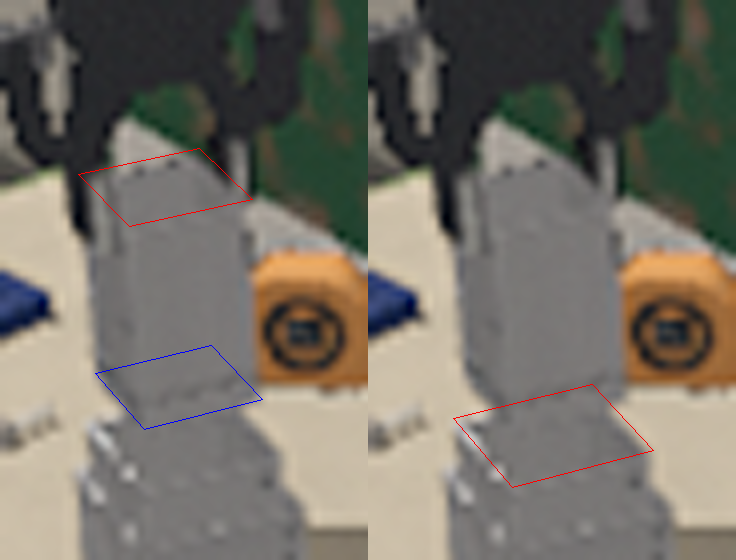

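```bash
python3 -m crank '0 0.3 1 0.2 0 0 0;0 0 0.7 0 0 0 0;0 0 0 0 0 0 0;0 0 0 0 0 0 0'
python3 -m crank '0 0 0.4 0 0 0 0;0 0 0.3 0 0 0 0;0 0 0.3 0 0 0 0;0 0 0.2 0 0 0 0;0 0 0 0 0 0 0'
```

```text
t: 23.0
ee_pos: [504.5, 382.3, 157.6]
orientation: [-0.703, 0.069, -0.066, 0.705]
force: [-0.7, -0.7, -1.2]
opening: 53.9
t: 23.42
ee_pos: [504.3, 382.4, 145.4]
orientation: [-0.703, 0.069, -0.066, 0.705]
force: [0.4, -0.2, -2.1]
opening: 54.2
```

```bash
python3 -m crank '0 0 0.5 0 0 0 0;0 0 0.5 0 0 0 0;0 0 0.5 0 0 0 0;0 0 0.5 0 0 0 0;0 0 0 0 0 0 0'
python3 - <<'E'
from fit import *
s=cams.capture("scene")[:,:,::-1]; cv2.imwrite('pics/a18.png',crop(s,255,95,60,75,8)); print(ctrl.state()['ee_pos'])
E
```

```text
t: 23.83
ee_pos: [503.9, 382.2, 124.5]
orientation: [-0.703, 0.069, -0.065, 0.705]
force: [-0.3, -0.6, -2.7]
opening: 54.4
[504.1314741  382.36032861 125.10560118]
```

View pics/a18.png

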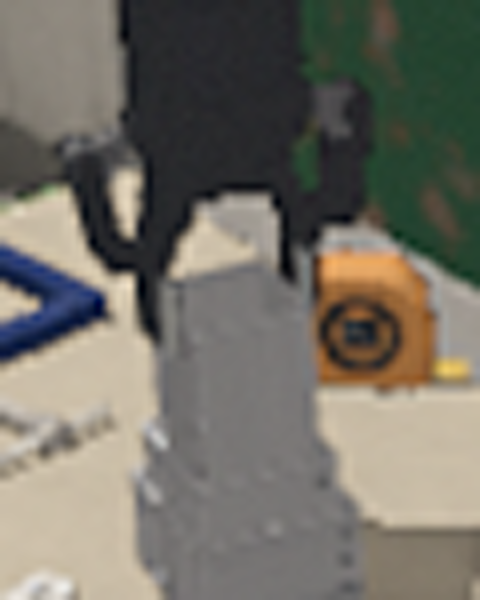

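The small tin is well inside the middle tin's mouth and no contact force shows. I'll keep lowering it.

```bash
python3 -m crank '0 0 0.6 0 0 0 0;0 0 0.6 0 0 0 0;0 0 0.6 0 0 0 0;0 0 0.6 0 0 0 0;0 0 0.6 0 0 0 0;0 0 0 0 0 0 0';python3 -m crank '0 0 0.4 0 0 0 0;0 0 0.3 0 0 0 0;0 0 0.2 0 0 0 0;0 0 0.1 0 0 0 0;0 0 0 0 0 0 0'
```

```text
t: 24.38
ee_pos: [503.7, 382.3, 94.3]
orientation: [-0.703, 0.069, -0.065, 0.705]
force: [-1.0, 0.5, -2.0]
opening: 54.3
t: 24.8
ee_pos: [504.3, 382.8, 85.8]
orientation: [-0.703, 0.069, -0.066, 0.705]
force: [0.1, 0.4, -2.3]
opening: 54.7
```

```bash
python3 -m crank '0 0 0.2 0 0 0 0;0 0 0.2 0 0 0 0;0 0 0.1 0 0 0 0;0 0 0 0 0 0 0'; python3 -m crank '0 0 0.1 0 0 0 0;0 0 0 0 0 0 0'
```

```text
t: 25.13
ee_pos: [504.2, 382.7, 80.6]
orientation: [-0.703, 0.069, -0.066, 0.705]
force: [-0.5, -0.2, -1.5]
opening: 54.2
t: 25.3
ee_pos: [504.3, 382.8, 79.8]
orientation: [-0.703, 0.069, -0.066, 0.705]
force: [-0.4, 0.7, -1.8]
opening: 54.6
```

```bash
python3 -m crank '0.85 0 0 0 0 0 0;0.9 0 0 0 0 0 0;0.9 0 0 0 0 0 0;0.9 0 -1 0 0 0 0;0.9 0 -3 0 0 0 0;0.9 0 -4 0 0 0 0;0.9 0 -4 0 0 0 0;0.9 0 -3 0 0 0 0' 20
python3 -m crank '0.9 0 0 -4 0 0 0;0.9 0 0 -4 0 0 0;0.9 0 0 -4 0 0 0;0.9 0 0 -4 0 0 0;0.9 0 0 -4 0 0 0;0.9 0 0 -4 0 0 0;0.9 0 0 0 0 0 0'
python3 - <<'E'
from fit import *
o=[]
for nn,b in(("scene",(255,115,60,60)),("top",(225,180,50,50))):
    im=cams.capture(nn)[:,:,::-1]; cv2.imwrite(f'pics/{nn}19.png',im); o.append(cv2.resize(crop(im,*b,8),(392,392)))
cv2.imwrite('pics/a19.png',np.hstack(o))
E
```

```text
t: 25.97
ee_pos: [505.4, 382.4, 234.2]
orientation: [-0.702, 0.068, -0.066, 0.706]
force: [0.4, 1.0, 0.3]
opening: 77.2
t: 26.55
ee_pos: [458.4, 139.4, 230.1]
orientation: [-0.703, 0.071, -0.068, 0.705]
force: [1.3, -0.8, -0.6]
opening: 76.9
```

View pics/a19.png

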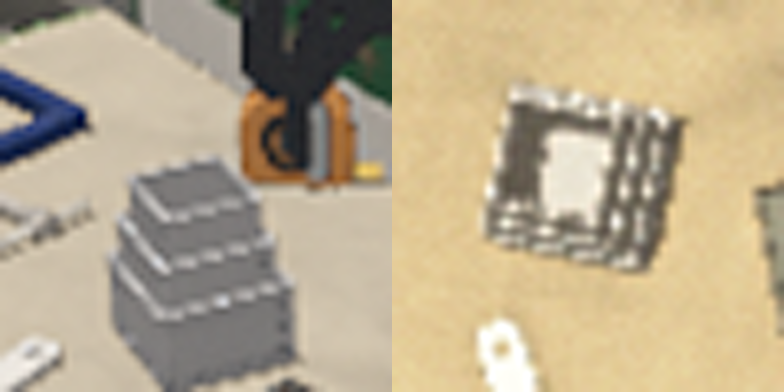

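```bash
python3 - <<'E'
from fit import *
s=cv2.imread('pics/scene19.png'); c=(503.6,381.5)
L=[fin(c,-11.14,(h,h),(z,),'')[0] for h,z in((40,52),(34,77),(28,102))]
b=(265,130,40,45); im=crop(s,*b,12)
im2=im.copy()
for P,col in zip(L,((0,0,255),(0,180,0),(255,0,0))):
    q=np.array([(proj('scene',p)-b[:2]+.5)*12 for p in P]).astype(int); cv2.polylines(im2,[q],True,col,1)
    print([tuple((x/12).round(1)) for x in q])
print(proj('scene',[*c,102])-proj('scene',[*c,98.5]))
cv2.imwrite('pics/a20.png',np.hstack([im,im2])[:, :960][:600]) if False else cv2.imwrite('pics/a20.png',cv2.resize(np.hstack([im,im2]),(798,448)))
E
```

```text
[(np.float64(26.2), np.float64(17.9)), (np.float64(35.2), np.float64(27.8)), (np.float64(14.6), np.float64(33.2)), (np.float64(6.2), np.float64(22.9))]
[(np.float64(25.0), np.float64(13.1)), (np.float64(32.8), np.float64(21.3)), (np.float64(15.0), np.float64(25.9)), (np.float64(7.8), np.float64(17.3))]
[(np.float64(23.8), np.float64(8.1)), (np.float64(30.2), np.float64(14.8)), (np.float64(15.5), np.float64(18.5)), (np.float64(9.4), np.float64(11.6))]
[-0.05826689 -0.86922601]
```

View pics/a20.png

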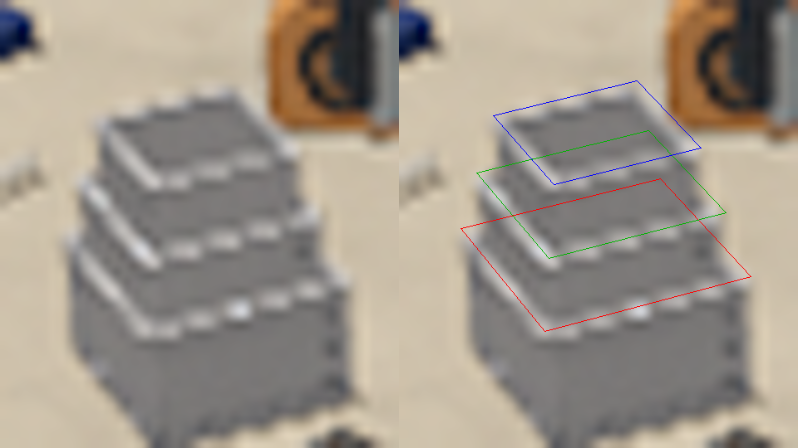

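```bash
python3 -m crank '0.9 0 0 0 0 0 0;0.9 0 0 0 0 0 0'; python3 - <<'E'
from bench import workorder
print(workorder.close_job())
E
```

```text
t: 26.82
ee_pos: [459.7, 147.7, 229.5]
orientation: [-0.702, 0.068, -0.065, 0.705]
force: [0.9, 0.2, -1.0]
opening: 76.8
the job is handed in; nothing more can be done
None
```

The three tins are nested where the large one stood, all mouth up, and I handed the job in at about 27 s of the 72 s allowed. No verdict is reported, so what follows rests on my own checks.

- **Small tin:** I gripped it in the tray, lifted and turned it upright, set it down on the tray and let go. A picture showed it standing free before I carried on.
- **Nesting:** I lowered the middle tin into the large one, then the small tin into the middle one. Neither met more than the weight of the tin on the way in. Each was released within about 1 mm of the fully-down height I had worked out.
- **Last pictures:** The three rims sit in even steps. Each lies slightly below where the fully-down heights would put it in the image, by a similar amount (about half a pixel or less). The gripper was clear of everything, and I went nowhere near the round tin of washers.

**Less certain:**
- My position estimates for the large and middle tins disagreed by about 1–3 mm between the two cameras and the robot.
- The middle tin probably rests off-centre in the large one, by up to its 3 mm play; the limit is 10 mm.
- The top view also hinted that the large tin may have shifted about 3 mm; the limit is 50 mm.
- Standing the small tin pressed it onto the tray with about 42 N at the wrist, through the fingers; the wrist limit is 120 N.

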